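# Load the planer's feed lift and wind it to the red band

## Task

Lay every wooden blank flat and side by side on the deck of the blue feed lift while the deck is still down, then fit the crank from the blue tray fully onto the lift's square shaft and wind the deck up until its black pointer points at the red band on the column. Then push the red-knobbed brake lever on the column's head fully down, and leave the crank standing back in its tray, with the blanks still on the deck; leave everything else on the bench where it is.

Things in the scene. Friction and masses are not known exactly. Their poses are not given: they have to be found in the camera images.
- lift: The feed lift, fixed, yaw within 0.15: blue housing 240 x 140 x 70 mm under an aluminium deck; dark gearbox (80 x 80 mm, top 70 mm up) 195 mm to its -y side with the drive shaft; column 24 mm square 125 mm to its +y side with a grey head (50 x 36 mm, top 240 mm up). Origin: on the bench under the deck's centre; x is the deck's long way.
- deck_mid (a point): Centre of the deck's top face, axes as the lift's (x along the deck's long side). The deck is a tray 260 x 150 mm inside (x, y) with a rim 10 mm high and 5 mm thick; room for four blanks side by side, each lying along y, at a pitch of 60 mm. The face is 85 mm above the bench when down.
- deck (a joint): Height of the deck above its lowest position, m, 0 to 0.075; 0 at the start. Driven by the shaft, 20 mm per turn; it is self-locking and stays where it is left.
- pointer (a point): Tip of the black pointer on the deck's +y side beside the column; it rises with the deck.
- band_mid (a point): Centre of the red band, a clip 31 x 31 x 8 mm high around the column; the pointer is at the band while their heights differ by less than 4 mm. The band must stay where it is (stiff, 12 N).
- band (a joint): Height of the red band, m, on the same scale as joint deck: the pointer is level with the band's middle when joint deck equals this value (0.030 to 0.060).
- shaft_foot (a point): Foot of the lift's vertical drive shaft, on its axis on the gearbox's top face; x and y are square to its flats and turn with it. Shaft 17 mm square, 22 mm high, with a 9 mm conical point above (31 mm in all). Turning it clockwise seen from above raises the deck, 20 mm per turn, and takes 0.12 to 0.2 N m.
- crank: Loose crank, 0.43 kg. Origin: centre of its hub's underside, z up, x along its arm. Dark hub 44 x 44 x 44 mm; 20 mm square socket 34 mm deep in its underside (fits the shaft four ways, a quarter turn apart; fully on, it rests on the gearbox top). Yellow grip block on the hub 30 (x) x 24 mm (y), 44 to 78 mm up. Arm 18 mm wide, 30 to 42 mm up, to the upright handle at x = 78 mm.
- crank_handle (a point): Middle of the crank's upright black handle: a sleeve 24 mm thick and 67 mm long (48 to 115 mm above the crank's origin) that spins freely on its pin, so it can be held with a fixed grip while it goes round.
- crank_tray: The crank's blue tray, fixed: 160 x 90 mm outside (x, y), floor 4 mm thick, rim 15 mm high and 4 mm thick. Origin: centre of its underside. The crank starts in it standing on its hub, handle up, arm along the tray's +x, hub about 35 mm to the tray's -x side.
- brake (a joint): Brake lever, rad: about 0 as raised (45 degrees up), 0.9 fully down (5 degrees below level), stiff enough to stay where it is left; about 1.5 N at the knob.
- brake_tip (a point): Centre of the brake lever's red ball knob, 24 mm across.
- brake_pivot (a point): Pivot of the brake lever on the head; the knob is 90 mm from it towards the lift's -x, and the lever turns in the lift's x-z plane, 0.80 rad above level when joint brake is 0.
- blank0: A blank of pale wood with green-painted ends, 120 x 30 x 32 mm (x, y, z), about 0.12 kg; origin: its centre, x along its length. None if absent this time (two to four are present).
- blank1: A blank of medium brown wood with green-painted ends, 120 x 30 x 32 mm (x, y, z), about 0.12 kg; origin: its centre, x along its length. None if absent this time (two to four are present).
- blank2: A blank of dark wood with green-painted ends, 120 x 30 x 32 mm (x, y, z), about 0.12 kg; origin: its centre, x along its length. None if absent this time (two to four are present).
- blank3: A blank of plywood with green-painted ends, 120 x 30 x 32 mm (x, y, z), about 0.12 kg; origin: its centre, x along its length. None if absent this time (two to four are present).
- tape: A roll of yellow tape, 90 mm across, 25 mm high, loose; not part of the job, leave it. Origin: its underside's centre.
- glue_jar: A glue jar, 70 mm across, 90 mm high, loose; not part of the job, leave it. Origin: its underside's centre.
- screwdriver: A red-handled screwdriver lying down, loose; not part of the job, leave it. Origin: its underside's centre.
- tin: A tin can, 80 mm across, 110 mm high, loose; not part of the job, leave it. Origin: its underside's centre.
- sander: A cork and wood sanding block, 90 x 55 x 38 mm, loose; not part of the job, leave it. Origin: its underside's centre.
- brush: A paint brush lying down, loose; not part of the job, leave it. Origin: its underside's centre.
- mug: A blue mug, 80 mm across, 90 mm high, loose; not part of the job, leave it. Origin: its underside's centre.

How it is judged:
On the way, in this order (a step that is already met when the one before it is completed fails the run):
1. every blank lies flat on the deck, the deck still down, the brake lever still up (x of blank0 in the frame of deck_mid between -0.12 and 0.12 m and y of blank0 in the frame of deck_mid between -0.065 and 0.065 m and z of blank0 in the frame of deck_mid between 0.008 and 0.022 m and x of blank1 in the frame of deck_mid between -0.12 and 0.12 m and y of blank1 in the frame of deck_mid between -0.065 and 0.065 m and z of blank1 in the frame of deck_mid between 0.008 and 0.022 m and x of blank2 in the frame of deck_mid between -0.12 and 0.12 m and y of blank2 in the frame of deck_mid between -0.065 and 0.065 m and z of blank2 in the frame of deck_mid between 0.008 and 0.022 m and x of blank3 in the frame of deck_mid between -0.12 and 0.12 m and y of blank3 in the frame of deck_mid between -0.065 and 0.065 m and z of blank3 in the frame of deck_mid between 0.008 and 0.022 m and value of joint deck below 0.012 m and value of joint brake below 0.3 rad), for 0.3 s.
2. the crank is fully on the shaft, the deck still down (horizontal distance between crank and shaft_foot below 0.004 m and z of crank in the frame of shaft_foot below 0.005 m and angle between crank's own z axis and vertical below 0.15 rad and value of joint deck below 0.012 m), for 0.2 s.
3. the deck is wound up to the red band, with the crank on the shaft (horizontal distance between crank and shaft_foot below 0.004 m and z of crank in the frame of shaft_foot below 0.005 m and angle between crank's own z axis and vertical below 0.15 rad and z of pointer in the frame of band_mid between -0.004 and 0.004 m and value of joint brake below 0.3 rad), for 0.4 s.
4. the brake lever is fully down, the pointer still at the band (value of joint brake above 0.78 rad and z of pointer in the frame of band_mid between -0.004 and 0.004 m), for 0.2 s.
At the end, for the whole second after the job is handed in: Every blank present lies flat on the deck (its centre 8 to 22 mm above the deck's face, inside the rim), the pointer is within 4 mm of the red band's middle, the brake lever is down (over 0.78 of 0.9 rad), and the crank stands at rest on its hub inside its tray (tilted less than 0.1 rad) (all of step 4 and x of blank0 in the frame of deck_mid between -0.12 and 0.12 m and y of blank0 in the frame of deck_mid between -0.065 and 0.065 m and z of blank0 in the frame of deck_mid between 0.008 and 0.022 m and x of blank1 in the frame of deck_mid between -0.12 and 0.12 m and y of blank1 in the frame of deck_mid between -0.065 and 0.065 m and z of blank1 in the frame of deck_mid between 0.008 and 0.022 m and x of blank2 in the frame of deck_mid between -0.12 and 0.12 m and y of blank2 in the frame of deck_mid between -0.065 and 0.065 m and z of blank2 in the frame of deck_mid between 0.008 and 0.022 m and x of blank3 in the frame of deck_mid between -0.12 and 0.12 m and y of blank3 in the frame of deck_mid between -0.065 and 0.065 m and z of blank3 in the frame of deck_mid between 0.008 and 0.022 m and x of crank in the frame of crank_tray between -0.06 and 0.06 m and y of crank in the frame of crank_tray between -0.026 and 0.026 m and x of crank_handle in the frame of crank_tray between -0.068 and 0.068 m and y of crank_handle in the frame of crank_tray between -0.034 and 0.034 m and z of crank in the frame of crank_tray below 0.009 m and angle between crank's own z axis and vertical below 0.1 rad and linear speed of each of crank, blank0, blank1, blank2, blank3 below 0.02 m/s); the robot touches nothing.
It fails at once if a bystander is shoved more than 50 mm (distance of any of tape, glue_jar, screwdriver, tin, sander, brush, mug from where it was at the start of the episode above 0.05 m).
It fails at once if the red band is shifted by hand (distance of band_mid from where it was at the start of the episode above 0.004 m).
Of blank0, blank1, blank2, blank3 only 2 to 4 are there at a start; the rules pass over those that are not, and their reading is None.
At some moment in a run one of blank0, blank1, blank2, blank3 may be knocked a few centimetres aside while the robot is not near it.
Once in a run the grip may slacken for a moment while it holds something.
It also fails if it takes over 210 s, if anything falls off the work surface, if the arm or the gripper's body presses on something with over 40 N, if the wrist force passes 120 N, or if a joint passes its speed limit or range.

## Robot

A 7-joint arm with a two-finger parallel gripper is mounted at the origin on the work surface. World frame = base frame: x ahead of the robot, y to its left, z up, the work surface at z = 0. Lengths are in m, angles in rad, forces in N, time in s.
With the tool pointing down it reaches from about 0.425 to 0.875 m from the base axis. Payload 4.7 kg.
Tool frame: the origin (TCP) lies midway between the tips of the shut fingers; the grasp point (between the pads) lies 19 mm behind it; z points along the fingers, y is the line along which they close (so a half turn about z gives the same grasp; the last joint's range is limited). The gripper opens to 87 mm and grips with 3 to 60 N. Pads are 19 mm wide; open, the fingers measure 117 mm over their backs; the gripper's body (75 mm by 190 mm) begins 51 mm behind the grasp point.
Start: joints at [-1.229, 0.321, -0.07, 1.45, 0.023, 1.371, -0.057], TCP at [0.209, 0.615, 0.223] pointing down, gripper open.
Joint ranges: [-2.86, 2.86], [-0.3, 2.09], [-1.38, 1.24], [0.06, 2.45], [-1.56, 4.7], [0.09, 2.05], [-2.69, 2.69]. Speed limits (rad/s): [2.57, 2.57, 3.14, 3.14, 3.14, 3.14, 3.14].

## Interface

Orientations are given as a rotation vector (axis times angle).
In Python, from bench import ctrl gives the robot as it stands.
- The arm moves only by the tool inch_along, called after "Emit:" by a JSON object that holds its "method" and its "body", one argument or row to a line. Schema: {"type":"object","properties":{"motion":{"type":"array","items":{"type":"array","items":{"type":"number"},"minItems":5,"maxItems":5},"minItems":1,"maxItems":20},"grip_n":{"type":"number"},"only":{"type":"string"},"quiet":{"type":"boolean"},"lines":{"type":"string"}},"required":["motion"],"additionalProperties":false}. motion is a list of rows, 1 to 20 of them, each of 5 numbers: dx, dy, dz in cm, then a turn about the tool's z in units of 0.1 rad, then the opening from 0.0 (shut) to 1.0 (fully open); each row is the pose to reach, as a shift and turn from the pose commanded when the call began, along the tool's axes at that moment; what a row does not reach only later rows make up. A row lasts 1/10 s, in which the tool goes at most 0.05 m and 0.15 rad, less where a joint would pass 70% of its speed; a pose out of reach is approached as far as the arm can. The fingers move at their own pace and stop on an object; grip_n is the grip in N (left out, the last holds). Time passes only in rows, so rows that do not move let the fingers close. The tool returns the time, the measured TCP pose, the force, the opening and the grip force at its end. only (a regular expression) keeps the lines of the reply that match it, lines (a string "A,B") keeps lines A to B, and quiet returns only ok. Input that does not fit is refused with a message, and nothing moves.
- ctrl.get_state(): the state, without advancing time (a new reading comes with each control period).
- ctrl.get_image(name): name is "side" or "top" or "wrist"; returns the picture (400x640x3 uint8, red, green, blue); there is no depth.
- ctrl.camera_model(name): a dict with "vertical_fov" (degrees; the focal length in pixels is half the picture's height over the tangent of half this angle, whatever the lens; pixels are square), "cx", "cy" (the principal point, pixels), "rvec" (rotation vector, rad) and "tvec" (3), from world to camera coordinates, as OpenCV has them; the wrist camera has in their place "hand_eye" (4x4, takes a point from camera to tool coordinates, whose origin is the TCP and whose axes are the flange's). Camera axes: x right, y down, z forward; pixel columns grow to the right and rows downward; lengths in m; the calibration is good to about 2 mm. The wrist camera is an equidistant fisheye: a pixel r from the principal point sees the ray r / f radians off the axis. A picture is of the moment at which its call begins: read the wrist's pose just before it. camera_model takes no time and is no camera call.
- ctrl.close_job(): hands the job in; it is judged then, once.
The state is a dict: "time": time; "joint_positions": joint angles; "qd": joint speeds; "joint_torque": joint torques, N m; "position": TCP position; "tool_rot": TCP orientation; "ft_force": force on the tool from outside, world axes, zero at the start; "torque": the same for the moment, N m; "grip_width": opening from 0.0 (shut) to 1.0 (fully open); "grip_force": force on a finger pad.
Only numpy, scipy, OpenCV 4.12 (cv2) and the standard library are available. Lean on these libraries where they do the work, as an engineer would, in place of code of your own. Each camera call takes 0.05 s, during which the arm holds its last target. There are 200 camera calls.

## Working session

There is one attempt and no reset: what is moved stays moved. The work goes in short steps, Python scripts to look and compute and a tool call to move; the robot and the scene stay as the last step left them, time stands still between calls to the robot, and variables do not carry over. Pictures are saved under pics/ and viewed, at most 14 in all, crops included, and the job is handed in when it is done.

```bash
ls; mkdir -p pics
```

Run:
```python
from bench import ctrl
import cv2
for n in("side","top","wrist"):
    m=ctrl.camera_model(n);print(n,m)
    cv2.imwrite(f"pics/{n}0.png",cv2.cvtColor(ctrl.get_image(n),cv2.COLOR_RGB2BGR))
print(ctrl.get_state())
```

```text
bench.py
pics
side {'vertical_fov': 48.745720238766644, 'cx': 319.2618968868245, 'cy': 197.4650863285516, 'rvec': array([ 1.8678499 , -1.50138155,  0.67299282]), 'tvec': array([-0.13824984,  0.47634243,  1.11502283])}
top {'vertical_fov': 45.887656113753934, 'cx': 322.27564226458713, 'cy': 199.06959932589055, 'rvec': array([ 2.21118734, -2.14754731,  0.06001777]), 'tvec': array([-0.03308943,  0.55039686,  1.44391086])}
wrist {'vertical_fov': 65.70646984690485, 'cx': 316.1471565674468, 'cy': 196.00683073760996, 'hand_eye': array([[-9.52578160e-04, -9.68086314e-01, -2.50615206e-01,
         6.81294494e-02],
       [ 9.99998868e-01, -1.21402901e-03,  8.88644337e-04,
        -1.13813667e-04],
       [-1.16453855e-03, -2.50614075e-01,  9.68086375e-01,
        -1.60801388e-01],
       [ 0.00000000e+00,  0.00000000e+00,  0.00000000e+00,
         1.00000000e+00]])}
{'time': 0.15, 'joint_positions': array([-1.22891439,  0.3216437 , -0.07004332,  1.45135479,  0.02262518,
        1.37081457, -0.05689027]), 'qd': array([ 0.00023799, -0.00042776, -0.00052081, -0.00292048, -0.00075741,
        0.00057281,  0.00069829]), 'joint_torque': array([ 4.19124435e-04, -4.91798759e+01, -4.04401990e-01, -3.12871885e+01,
       -6.39316533e-02,  4.06169111e-02,  1.23730697e-04]), 'position': array([0.20921023, 0.61498429, 0.22173839]), 'tool_rot': array([-5.12560047e-01, -3.09938345e+00,  2.24782102e-03]), 'ft_force': array([-0.41178349, -0.73087144,  0.11651889]), 'torque': array([0.01543104, 0.0288396 , 0.01209189]), 'grip_force': 0.0, 'grip_width': 1.0018326377997637}
```

View pics/top0.png

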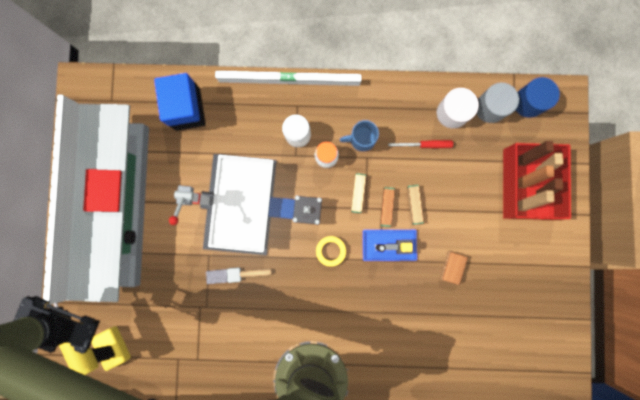

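View pics/side0.png

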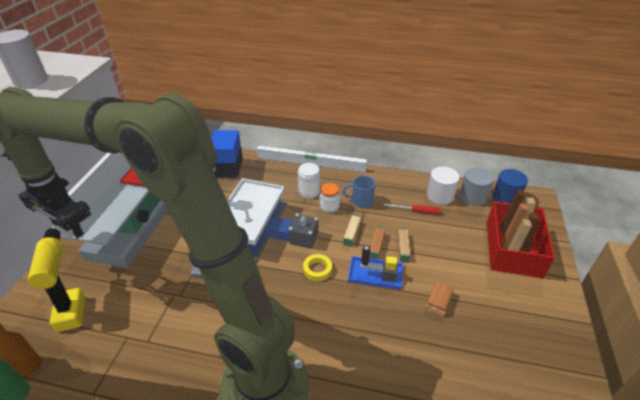

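Top view: the lift deck is around (240,205), column and head (190,197), brake knob (173,220), gearbox (307,210), and the crank tray (390,245). Three blanks are at (358,193), (387,206) and (416,204). The side view agrees. I'll enlarge the top view and write the helpers.

Create h.py:
```python
from bench import ctrl
import cv2, numpy as np
from scipy.spatial.transform import Rotation as R
def cam(n):
    m=ctrl.camera_model(n); f=200/np.tan(np.radians(m["vertical_fov"]/2))
    return m,f
def grab(n,save=None):
    """picture plus camera-to-world (R,c)"""
    s=ctrl.get_state(); im=ctrl.get_image(n); m,f=cam(n)
    if n=="wrist":
        T=np.eye(4);T[:3,:3]=R.from_rotvec(s["tool_rot"]).as_matrix();T[:3,3]=s["position"]
        T=T@m["hand_eye"];Rc,c=T[:3,:3],T[:3,3]
    else:
        Rw=R.from_rotvec(m["rvec"]).as_matrix();Rc=Rw.T;c=-Rw.T@m["tvec"]
    if save: cv2.imwrite(f"pics/{save}.png",cv2.cvtColor(im,cv2.COLOR_RGB2BGR))
    return im,(n,f,m["cx"],m["cy"],Rc,c)
def ray(v,p):
    n,f,cx,cy,Rc,c=v; d=np.array([p[0]-cx,p[1]-cy],float)
    if n=="wrist":
        r=np.hypot(*d);t=r/f; k=np.array([*(d/max(r,1e-9)*np.sin(t)),np.cos(t)])
    else: k=np.array([*(d/f),1.])
    k=Rc@k; return c,k/np.linalg.norm(k)
def onz(v,p,z):
    c,k=ray(v,p); return c+k*(z-c[2])/k[2]
def proj(v,P):
    n,f,cx,cy,Rc,c=v; q=Rc.T@(np.array(P)-c)
    if n=="wrist":
        r=np.hypot(q[0],q[1]);t=np.arctan2(r,q[2]);return np.array([cx,cy])+q[:2]/max(r,1e-9)*t*f
    return np.array([cx,cy])+f*q[:2]/q[2]
def two(v1,p1,v2,p2):
    c1,k1=ray(v1,p1);c2,k2=ray(v2,p2)
    t=np.linalg.lstsq(np.c_[k1,-k2],c2-c1,rcond=None)[0]
    a,b=c1+t[0]*k1,c2+t[1]*k2; return (a+b)/2,np.linalg.norm(a-b)
def totool(P,s=None):
    """shift from the present TCP to P in tool axes"""
    s=s or ctrl.get_state(); return R.from_rotvec(s["tool_rot"]).inv().apply(np.array(P)-s["position"])
def yaws(s=None):
    """world yaw of tool x, and of tool y (closing line)"""
    s=s or ctrl.get_state();M=R.from_rotvec(s["tool_rot"]).as_matrix()
    return np.degrees(np.arctan2(M[1,0],M[0,0])),np.degrees(np.arctan2(M[1,1],M[0,1]))
def rects(im,lo,hi,amin=30):
    """min-area rectangles of an HSV range"""
    k=cv2.inRange(cv2.cvtColor(im,cv2.COLOR_RGB2HSV),np.array(lo),np.array(hi))
    return [(cv2.minAreaRect(c),cv2.contourArea(c)) for c in cv2.findContours(k,cv2.RETR_EXTERNAL,cv2.CHAIN_APPROX_NONE)[0] if cv2.contourArea(c)>=amin]
```

Run:
```python
from h import *
im=cv2.imread("pics/top0.png")
cv2.imwrite("pics/top0c.png",cv2.resize(im[130:290,160:480],None,fx=2.5,fy=2.5,interpolation=cv2.INTER_CUBIC))
from h import *
s=ctrl.get_state();print(yaws(s),R.from_rotvec(s["tool_rot"]).as_matrix().round(3))
m,f=cam("top");Rw=R.from_rotvec(m["rvec"]).as_matrix();v=("top",f,m["cx"],m["cy"],Rw.T,-Rw.T@m["tvec"])
for p,z in[((358,193),.032),((387,206),.032),((416,204),.032),((307,210),.07),((390,245),.015),((240,205),.085),((173,220),.26),((540,180),.0)]:print(p,onz(v,p,z).round(3))
```

```text
(np.float64(161.21942212671846), np.float64(71.21941204921897)) [[-0.947  0.322 -0.   ]
 [ 0.322  0.947 -0.001]
 [-0.    -0.001 -1.   ]]
(358, 193) [ 0.572 -0.126  0.032]
(387, 206) [ 0.535 -0.216  0.032]
(416, 204) [ 0.543 -0.304  0.032]
(307, 210) [0.514 0.027 0.07 ]
(390, 245) [ 0.416 -0.23   0.015]
(240, 205) [0.522 0.225 0.085]
(173, 220) [0.469 0.364 0.26 ]
(540, 180) [ 0.632 -0.695  0.   ]
```

View pics/top0c.png

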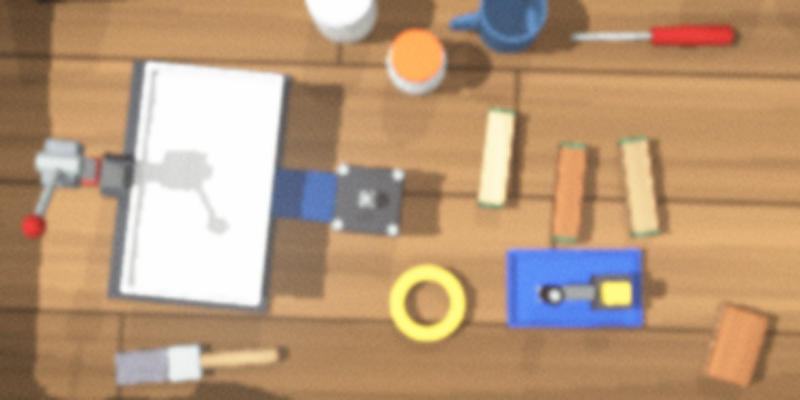

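Crop (scale 2.5, offset 160,130) shows three blanks: pale, medium brown and plywood. The crank's yellow grip is at crop (616,292) and its handle at (551,294), so its arm runs towards world +y. The shaft is at (368,198) and the brake knob at (33,226).

Run:
```python
from h import *
for P in [(.25,.6,.42),(.52,.35,.42),(.52,-.2,.40)]:print(totool(P).round(3))
```

```text
[-0.043 -0.001 -0.198]
[-0.38  -0.151 -0.198]
[-0.557 -0.672 -0.177]
```

Careful with the scale: shifts go in cm and turns go in units of 0.1 rad. That gives: -0.672 m is -67.2, -0.557 m is -55.7, 2.4 rad is 24.

Emit:
{"method": "inch_along", "body": {
  "motion": [
    [-4, 0, -20, 0, 1],
    [-4, 0, -20, 0, 1],
    [-4, 0, -20, 0, 1],
    [-4, 0, -20, 0, 1],
    [-38, -15, -20, 1.5, 1],
    [-38, -15, -20, 3, 1],
    [-38, -15, -20, 4.5, 1],
    [-38, -15, -20, 6, 1],
    [-38, -15, -20, 7.5, 1],
    [-38, -15, -20, 9, 1],
    [-38, -15, -20, 10.5, 1],
    [-38, -15, -20, 12, 1],
    [-55.7, -67.2, -18, 13.5, 1],
    [-55.7, -67.2, -18, 15, 1],
    [-55.7, -67.2, -18, 16.5, 1],
    [-55.7, -67.2, -18, 18, 1],
    [-55.7, -67.2, -18, 19.5, 1],
    [-55.7, -67.2, -18, 21, 1],
    [-55.7, -67.2, -18, 22.5, 1],
    [-55.7, -67.2, -18, 24, 1]
  ]
}}

```text
time: 2.15
position: [0.5199, -0.0507, 0.4079]
tool_rot: [-3.076, -0.636, -0.001]
ft_force: [1.1, 0.8, 0.9]
grip_width: 0.999
grip_force: 0.0
```

```bash
python3 -c "
from h import *
s=ctrl.get_state();print(yaws(s),s['joint_positions'].round(2),totool((.52,-.2,.40)).round(3))"
```

```text
(np.float64(23.372086092708887), np.float64(-66.62789919099603)) [-0.56  0.01  0.61  1.45 -0.01  1.69 -1.11] [-0.059  0.137  0.008]
```

Emit:
{"method": "inch_along", "body": {
  "motion": [
    [-5.9, 13.7, 5, 1.5, 1],
    [-5.9, 13.7, 5, 3, 1],
    [-5.9, 13.7, 5, 4, 1],
    [-5.9, 13.7, 5, 4, 1],
    [-5.9, 13.7, 5, 4, 1],
    [-5.9, 13.7, 5, 4, 1],
    [-5.9, 13.7, 5, 4, 1]
  ]
}}

```text
time: 2.85
position: [0.5224, -0.1956, 0.3584]
tool_rot: [-3.141, -0.028, -0.001]
ft_force: [0.6, 0.4, 0.4]
grip_width: 0.996
grip_force: 0.0
```

```bash
python3 -c "
from h import *
s=ctrl.get_state();print(yaws(s),s['joint_positions'].round(2))
im,v=grab('wrist','w1');im,v=grab('side','s1')"
```

```text
(np.float64(1.027394854181286), np.float64(-88.97257446198273)) [-0.39  0.1   0.77  1.48 -0.07  1.59 -1.18]
```

View pics/w1.png

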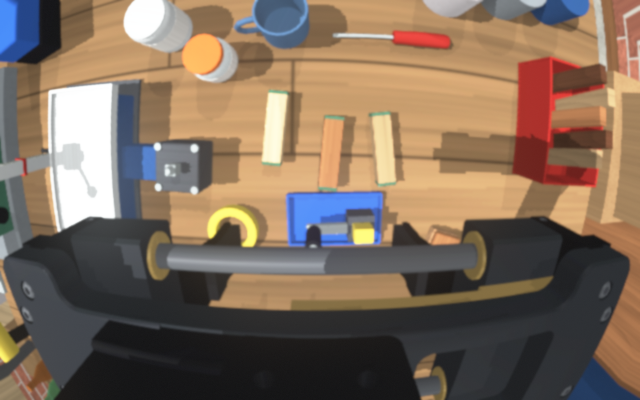

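View pics/s1.png

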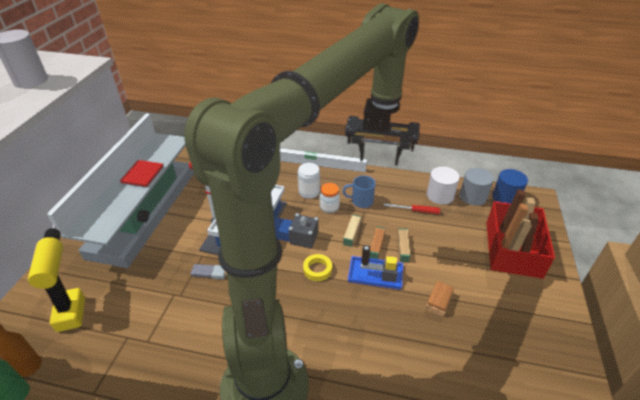

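Wrist view: blanks at about (276,127) pale, (332,152) brown and (384,148) plywood; tray (335,218), gearbox (182,166), deck (85,150). I'll segment the blank tops by seed colour.

Add to h.py:
```python
def seedrect(im,seed,tol=14,win=55):
    """flood-filled region about a seed pixel -> minAreaRect corners"""
    g=cv2.cvtColor(cv2.GaussianBlur(im,(3,3),0),cv2.COLOR_RGB2LAB).copy()
    m=np.zeros((im.shape[0]+2,im.shape[1]+2),np.uint8)
    cv2.floodFill(g,m,seed,0,(tol,)*3,(tol,)*3,4|cv2.FLOODFILL_FIXED_RANGE|cv2.FLOODFILL_MASK_ONLY|(255<<8))
    k=cv2.morphologyEx(m[1:-1,1:-1],cv2.MORPH_CLOSE,np.ones((3,3)))
    c=max(cv2.findContours(k,cv2.RETR_EXTERNAL,cv2.CHAIN_APPROX_NONE)[0],key=cv2.contourArea)
    return cv2.boxPoints(cv2.minAreaRect(c)),cv2.contourArea(c)
def plane_rect(v,box,z):
    """world centre, long-side yaw (deg), long, short of a picture rectangle on height z"""
    W=np.array([onz(v,p,z)[:2] for p in box]);(c,(a,b),t)=cv2.minAreaRect(W.astype(np.float32)*1000)
    if a<b:a,b,t=b,a,t+90
    return np.array(c)/1000,(t+90)%180-90,a,b
```

Run:
```python
from h import *
im,v=grab("wrist")
for n,s in (("pale",(276,127)),("brown",(332,152)),("ply",(384,148))):
  for tol in(14,22,30):
    b,a=seedrect(im,s,tol); c,t,l,w=plane_rect(v,b,.032); print(n,tol,c.round(4),round(t,1),round(l),round(w))
```

```text
pale 14 [ 0.5751 -0.1268] -5.6 107 27
pale 22 [ 0.5748 -0.1268] -5.7 109 29
pale 30 [ 0.5749 -0.1268] -5.9 110 30
brown 14 [ 0.5547 -0.2753] -88.0 702 340
brown 22 [ 0.5724 -0.1838] 89.1 909 405
brown 30 [ 0.5806 -0.0795] 79.2 1179 508
ply 14 [ 0.5443 -0.3031] 8.1 108 28
ply 22 [ 0.5441 -0.3034] 8.2 109 30
ply 30 [ 0.5444 -0.3031] 8.4 111 31
```

Run:
```python
from h import *
im,v=grab("wrist")
for tol in(6,8,10,12):
    b,a=seedrect(im,(332,152),tol); c,t,l,w=plane_rect(v,b,.032); print(tol,c.round(4),round(t,1),round(l),round(w))
for n in((332,150),(332,130),(333,180),(310,150),(350,150)):print(n,cv2.cvtColor(im,cv2.COLOR_RGB2HSV)[n[1],n[0]])
print(totool((.575,-.127,.1)).round(3),totool((.575,-.127,.007)).round(3))
```

```text
6 [ 0.535  -0.2202] -2.7 106 23
8 [ 0.497  -0.1286] -63.8 268 113
10 [ 0.4967 -0.1279] -63.6 270 114
12 [ 0.5177 -0.3186] 82.2 626 228
(332, 150) [ 14 131 231]
(332, 130) [ 14 132 234]
(333, 180) [ 13 124 238]
(310, 150) [ 15 113 216]
(350, 150) [ 15 112 161]
[ 0.054 -0.069  0.258] [ 0.054 -0.069  0.351]
```

Converted, 0.351 m is 35.1, 0.34 m is 34, 0.12 rad is 1.2.

Emit:
{"method": "inch_along", "body": {
  "motion": [
    [5.4, -6.9, 5, 1.2, 0.7],
    [5.4, -6.9, 10, 1.2, 0.7],
    [5.4, -6.9, 15, 1.2, 0.7],
    [5.4, -6.9, 20, 1.2, 0.7],
    [5.4, -6.9, 24, 1.2, 0.7],
    [5.4, -6.9, 28, 1.2, 0.7],
    [5.4, -6.9, 31, 1.2, 0.7],
    [5.4, -6.9, 34, 1.2, 0.7],
    [5.4, -6.9, 35.1, 1.2, 0.7],
    [5.4, -6.9, 35.1, 1.2, 0.7],
    [5.4, -6.9, 35.1, 1.2, 0],
    [5.4, -6.9, 35.1, 1.2, 0],
    [5.4, -6.9, 35.1, 1.2, 0],
    [5.4, -6.9, 35.1, 1.2, 0],
    [5.4, -6.9, 35.1, 1.2, 0],
    [5.4, -6.9, 35.1, 1.2, 0]
  ],
  "grip_n": 30
}}

```text
time: 4.65
position: [0.575, -0.1281, 0.0077]
tool_rot: [-3.137, 0.167, -0.002]
ft_force: [-0.2, 0.4, 5.4]
grip_width: 0.337
grip_force: 29.9
```

Emit:
{"method": "inch_along", "body": {
  "motion": [
    [0, 0, -5, 0, 0],
    [0, 0, -10, 0, 0],
    [0, 0, -15, 0, 0],
    [0, 0, -20, 0, 0],
    [0, 0, -25, 0, 0],
    [0, 0, -30, 0, 0],
    [0, 0, -30, 0, 0]
  ]
}}

```text
time: 5.35
position: [0.5775, -0.1295, 0.3145]
tool_rot: [3.137, -0.167, 0.02]
ft_force: [-0.5, -0.4, -1.4]
grip_width: 0.348
grip_force: 29.9
```

```bash
python3 -c "
from h import *
print(yaws(),totool((.53,.2,.31)).round(3),ctrl.get_state()['joint_positions'].round(2))"
```

```text
(np.float64(-6.103999814374154), np.float64(-96.1036096489349)) [-0.082 -0.323  0.004] [-0.46  0.18  0.74  1.49 -0.13  1.5  -1.39]
```

Emit:
{"method": "inch_along", "body": {
  "motion": [
    [-8.2, -5, 0, -1.5, 0],
    [-8.2, -10, 0, -3, 0],
    [-8.2, -15, 0, -4.5, 0],
    [-8.2, -20, 0, -6, 0],
    [-8.2, -25, 0, -7.5, 0],
    [-8.2, -30, 0, -9, 0],
    [-8.2, -32.3, 0, -10.5, 0],
    [-8.2, -32.3, 0, -12, 0],
    [-8.2, -32.3, 0, -13.5, 0],
    [-8.2, -32.3, 0, -15, 0],
    [-8.2, -32.3, 0, -15.9, 0],
    [-8.2, -32.3, 0, -15.9, 0],
    [-8.2, -32.3, 0, -15.9, 0]
  ]
}}

```text
time: 6.65
position: [0.5269, 0.2015, 0.3062]
tool_rot: [-2.318, -2.12, 0.002]
ft_force: [0.4, 0.7, -1.5]
grip_width: 0.34
grip_force: 29.9
```

```bash
python3 -c "
from h import *
s=ctrl.get_state();print(yaws(),s['joint_positions'].round(2))
grab('wrist','w2');grab('top','t2')"
```

```text
(np.float64(84.87291417602697), np.float64(-5.127123880726635)) [-0.78  0.11  0.41  1.55 -0.04  1.49 -0.46]
```

View pics/w2.png

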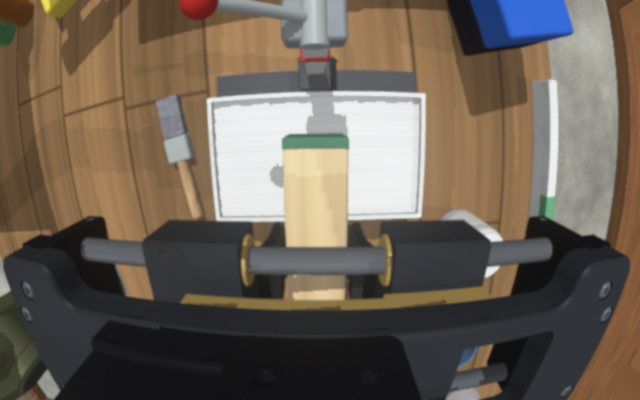

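The deck's bright tray spans corners of about (207,98), (425,93), (420,212) and (216,218). The blank is held squarely, the knob is at (199,5), and the red band sits just under the head at (316,58).

Run:
```python
from h import *
im,v=grab("wrist")
for p in((207,98),(425,93),(420,213),(217,219)):print(p,onz(v,p,.095).round(4))
b,a=seedrect(im,(250,120),30);print(b.round(0).tolist(),a)
k=cv2.inRange(cv2.cvtColor(im,cv2.COLOR_RGB2HSV),np.array([0,0,175]),np.array([180,45,255]))
# outer edges of the rim along scan lines
for x in(230,260,380,400):
  col=k[60:160,x];print('col',x,60+int(np.argmax(col>0)), end=' ');print(onz(v,(x,60+int(np.argmax(col>0))),.095).round(4))
for y in(120,150,180,200):
  r=np.flatnonzero(k[y,180:440])+180;print('row',y,r[0],r[-1],onz(v,(r[0],y),.095).round(4),onz(v,(r[-1],y),.095).round(4))
```

```text
(207, 98) [0.4016 0.3103 0.095 ]
(425, 93) [0.6702 0.2925 0.095 ]
(420, 213) [0.6582 0.1387 0.095 ]
(217, 219) [0.3921 0.1544 0.095 ]
[[214.0, 105.0], [343.0, 100.0], [349.0, 243.0], [220.0, 249.0]] 11626.5
col 230 96 [0.4316 0.3082 0.095 ]
col 260 94 [0.469  0.3054 0.095 ]
col 380 92 [0.6125 0.2954 0.095 ]
col 400 92 [0.6376 0.2945 0.095 ]
row 120 208 425 [0.3998 0.2827 0.095 ] [0.6678 0.2587 0.095 ]
row 150 180 424 [0.3557 0.2504 0.095 ] [0.6647 0.221  0.095 ]
row 180 212 423 [0.3944 0.2067 0.095 ] [0.6624 0.1826 0.095 ]
row 200 214 422 [0.3926 0.1803 0.095 ] [0.6609 0.1562 0.095 ]
```

```bash
python3 -c "
from h import *
print(totool((.6054,.219,.0945)).round(4))"
```

```text
[0.0242 0.0765 0.2123]
```

Emit:
{"method": "inch_along", "body": {
  "motion": [
    [2.4, 4, 3, -0.23, 0],
    [2.4, 7.65, 5, -0.23, 0],
    [2.4, 7.65, 9, -0.23, 0],
    [2.4, 7.65, 13, -0.23, 0],
    [2.4, 7.65, 16, -0.23, 0],
    [2.4, 7.65, 18, -0.23, 0],
    [2.4, 7.65, 19.5, -0.23, 0],
    [2.4, 7.65, 20.5, -0.23, 0],
    [2.4, 7.65, 21.15, -0.23, 0],
    [2.4, 7.65, 21.25, -0.23, 0],
    [2.4, 7.65, 21.25, -0.23, 0],
    [2.4, 7.65, 21.25, -0.23, 0.48],
    [2.4, 7.65, 21.25, -0.23, 0.48],
    [2.4, 7.65, 21.25, -0.23, 0.48],
    [2.4, 7.65, 19, -0.23, 0.48],
    [2.4, 7.65, 15, -0.23, 0.48],
    [2.4, 7.65, 10, -0.23, 0.48],
    [2.4, 7.65, 5, -0.23, 0.48],
    [2.4, 7.65, 0, -0.23, 0.48],
    [2.4, 7.65, 0, -0.23, 0.6]
  ]
}}

```text
time: 8.8
position: [0.6088, 0.2196, 0.3164]
tool_rot: [2.288, 2.146, 0.022]
ft_force: [1.1, 0.5, 0.4]
grip_width: 0.519
grip_force: 0.0
```

```bash
python3 -c "
from h import *
s=ctrl.get_state();print(yaws(),s['joint_positions'].round(2));print(totool((.535,-.219,.30)).round(3))
grab('wrist','w3')"
```

```text
(np.float64(86.32522506259866), np.float64(-3.6800683706217385)) [-0.72  0.29  0.44  1.33 -0.12  1.53 -0.36]
[-0.443 -0.046  0.013]
```

View pics/w3.png

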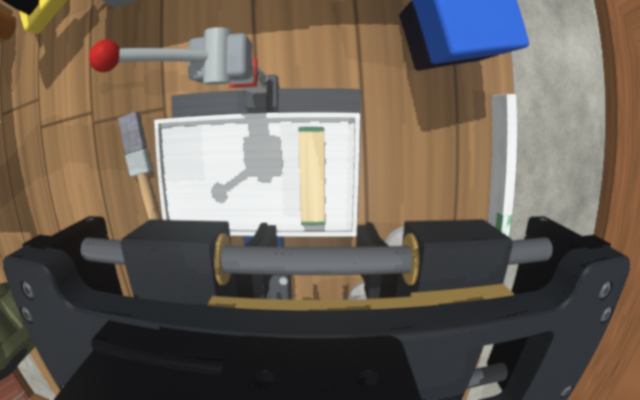

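The pale blank lies flat inside the rim, at (312,175) in the picture. Back to the others.

Converted, -0.3 m is -30, -0.25 m is -25, 1.56 rad is 15.6.

Emit:
{"method": "inch_along", "body": {
  "motion": [
    [-5, -1, 0, 1.5, 0.6],
    [-10, -1, 0, 3, 0.6],
    [-15, -2, 0, 4.5, 0.6],
    [-20, -2, 0, 6, 0.6],
    [-25, -3, 0, 7.5, 0.6],
    [-30, -3, 0, 9, 0.6],
    [-35, -4, 0, 10.5, 0.6],
    [-40, -4.6, 0, 12, 0.6],
    [-44.3, -4.6, 0, 13.5, 0.6],
    [-44.3, -4.6, 0, 15, 0.6],
    [-44.3, -4.6, 0, 15.6, 0.6],
    [-44.3, -4.6, 0, 15.6, 0.6],
    [-44.3, -4.6, 0, 15.6, 0.6]
  ]
}}

```text
time: 10.15
position: [0.531, -0.2196, 0.3061]
tool_rot: [-3.14, 0.08, 0.002]
ft_force: [-0.2, -1.4, 0.1]
grip_width: 0.6
grip_force: 0.0
```

Run:
```python
from h import *
s=ctrl.get_state();print(yaws(),s['joint_positions'].round(2),s['position'])
im,v=grab('wrist','w4')
for n,P in(("brown",(.535,-.219,.032)),("ply",(.544,-.303,.032))):
  p=tuple(int(x) for x in proj(v,P).round());print(n,p)
  for tol in(5,7,9,12,20):
    b,a=seedrect(im,p,tol); c,t,l,w=plane_rect(v,b,.032); print(n,tol,c.round(4),round(t,1),round(l),round(w))
```

```text
(np.float64(-2.9217035583938062), np.float64(-92.92173358050795)) [-0.4   0.17  0.85  1.54 -0.12  1.5  -1.17] [ 0.53103004 -0.21959504  0.30609392]
brown (316, 163)
brown 5 [ 0.5354 -0.2224] -5.4 104 18
brown 7 [ 0.5348 -0.2199] -3.8 106 23
brown 9 [ 0.5152 -0.1181] -76.0 260 121
brown 12 [ 0.5623 -0.3196] 81.8 615 326
brown 20 [ 0.564  -0.3207] 81.1 618 329
ply (374, 154)
ply 5 [ 0.5443 -0.3037] 7.7 106 26
ply 7 [ 0.5444 -0.3038] 7.9 106 27
ply 9 [ 0.5445 -0.3036] 7.7 107 27
ply 12 [ 0.5442 -0.3037] 7.6 108 28
ply 20 [ 0.5444 -0.3038] 8.0 109 29
```

Converted, 0.299 m is 29.9, 0.004 m is 0.4.

Emit:
{"method": "inch_along", "body": {
  "motion": [
    [0.4, 0, 5, 0, 0.7],
    [0.4, 0, 10, 0, 0.7],
    [0.4, 0, 15, 0, 0.7],
    [0.4, 0, 20, 0, 0.7],
    [0.4, 0, 24, 0, 0.7],
    [0.4, 0, 27, 0, 0.7],
    [0.4, 0, 29, 0, 0.7],
    [0.4, 0, 29.9, 0, 0.7],
    [0.4, 0, 29.9, 0, 0.7],
    [0.4, 0, 29.9, 0, 0],
    [0.4, 0, 29.9, 0, 0],
    [0.4, 0, 29.9, 0, 0],
    [0.4, 0, 29.9, 0, 0],
    [0.4, 0, 29.9, 0, 0],
    [0.4, 0, 29.9, 0, 0]
  ],
  "grip_n": 30
}}

```text
time: 11.7
position: [0.5358, -0.2197, 0.0086]
tool_rot: [-3.139, 0.083, -0.001]
ft_force: [-1.3, 2.4, 4.3]
grip_width: 0.341
grip_force: 29.9
```

Emit:
{"method": "inch_along", "body": {
  "motion": [
    [0, 0, -5, 0, 0],
    [0, 0, -10, 0, 0],
    [0, 0, -15, 0, 0],
    [0, 0, -20, 0, 0],
    [0, 0, -25, 0, 0],
    [0, 0, -30, 0, 0],
    [0, 0, -30, 0, 0]
  ]
}}

```text
time: 12.4
position: [0.538, -0.2226, 0.315]
tool_rot: [3.138, -0.084, 0.018]
ft_force: [0.2, -0.1, -1.9]
grip_width: 0.344
grip_force: 29.9
```

```bash
python3 -c "
from h import *
print(yaws(),totool((.5305,.224,.30)).round(4))"
```

```text
(np.float64(-3.081393624366548), np.float64(-93.08302632858312)) [-0.0316 -0.4456  0.0136]
```

Converted, -0.446 m is -44.6, -0.4 m is -40, -1.56 rad is -15.6.

Emit:
{"method": "inch_along", "body": {
  "motion": [
    [0, -5, 0, -1.5, 0],
    [0, -10, 0, -3, 0],
    [0, -15, 0, -4.5, 0],
    [-1, -20, 0, -6, 0],
    [-1, -25, 0, -7.5, 0],
    [-2, -30, 0, -9, 0],
    [-2, -35, 0, -10.5, 0],
    [-3.1, -40, 0, -12, 0],
    [-3.1, -44.6, 0, -13.5, 0],
    [-3.1, -44.6, 0, -15, 0],
    [-3.1, -44.6, 0, -15.6, 0],
    [-3.1, -44.6, 0, -15.6, 0],
    [-3.1, -44.6, 0, -15.6, 0],
    [-3.1, -44.6, 0, -15.6, 0]
  ]
}}

```text
time: 13.8
position: [0.5281, 0.2261, 0.3077]
tool_rot: [-2.293, -2.147, 0.001]
ft_force: [-0.2, 0.7, -2.6]
grip_width: 0.342
grip_force: 29.9
```

```bash
python3 -c "
from h import *
s=ctrl.get_state();print(yaws(),totool((.5305,.224,.0945)).round(4),s['grip_width'])"
```

```text
(np.float64(86.21761681877273), np.float64(-3.7823862465865297)) [-0.0019  0.0027  0.2132] 0.3420110146389931
```

Converted, 0.213 m is 21.3, 0.212 m is 21.2.

Emit:
{"method": "inch_along", "body": {
  "motion": [
    [-0.2, 0.3, 5, 0, 0],
    [-0.2, 0.3, 10, 0, 0],
    [-0.2, 0.3, 14, 0, 0],
    [-0.2, 0.3, 17, 0, 0],
    [-0.2, 0.3, 19, 0, 0],
    [-0.2, 0.3, 20.5, 0, 0],
    [-0.2, 0.3, 21.2, 0, 0],
    [-0.2, 0.3, 21.3, 0, 0],
    [-0.2, 0.3, 21.3, 0, 0],
    [-0.2, 0.3, 21.3, 0, 0.48],
    [-0.2, 0.3, 21.3, 0, 0.48],
    [-0.2, 0.3, 21.3, 0, 0.48],
    [-0.2, 0.3, 19, 0, 0.48],
    [-0.2, 0.3, 15, 0, 0.48],
    [-0.2, 0.3, 10, 0, 0.48],
    [-0.2, 0.3, 5, 0, 0.48],
    [-0.2, 0.3, 0, 0, 0.48],
    [-0.2, 0.3, 0, 0, 0.6]
  ]
}}

```text
time: 15.6
position: [0.5343, 0.2255, 0.3168]
tool_rot: [2.289, 2.147, 0.022]
ft_force: [1.2, 0.2, 0.0]
grip_width: 0.515
grip_force: 0.0
```

```bash
python3 -c "
from h import *
grab('wrist','w5');s=ctrl.get_state();print(yaws(),totool((.5444,-.3037,.306)).round(3))"
```

```text
(np.float64(86.32038528306265), np.float64(-3.681768384242225)) [-0.527  0.045  0.004]
```

Emit:
{"method": "inch_along", "body": {
  "motion": [
    [-5, 4, 0, 1.5, 0.6],
    [-10, 4, 0, 3, 0.6],
    [-15, 4.5, 0, 4.5, 0.6],
    [-20, 4.5, 0, 6, 0.6],
    [-25, 4.5, 0, 7.5, 0.6],
    [-30, 4.5, 0, 9, 0.6],
    [-35, 4.5, 0, 10.5, 0.6],
    [-40, 4.5, 0, 12, 0.6],
    [-45, 4.5, 0, 13.5, 0.6],
    [-50, 4.5, 0, 13.7, 0.6],
    [-52.7, 4.5, 0, 13.7, 0.6],
    [-52.7, 4.5, 0, 13.7, 0.6],
    [-52.7, 4.5, 0, 13.7, 0.6]
  ]
}}

```text
time: 16.95
position: [0.5411, -0.3052, 0.3067]
tool_rot: [-3.134, -0.21, 0.003]
ft_force: [0.2, 0.8, -0.9]
grip_width: 0.604
grip_force: 0.0
```

Run:
```python
from h import *
s=ctrl.get_state();print(yaws(),s['joint_positions'].round(2))
im,v=grab('wrist','w6')
p=tuple(int(x) for x in proj(v,(.5444,-.3037,.032)).round())
for tol in(9,15):
    b,a=seedrect(im,p,tol); c,t,l,w=plane_rect(v,b,.032); print(tol,c.round(4),round(t,1),round(l),round(w),totool((*c,.007)).round(4))
```

```text
(np.float64(7.663399294576595), np.float64(-82.33670966383765)) [-0.23  0.31  0.91  1.42 -0.24  1.53 -0.78]
9 [ 0.5445 -0.3031] 7.6 105 28 [0.0028 0.0005 0.2998]
15 [ 0.5452 -0.303 ] 7.6 107 28 [0.0035 0.0005 0.2998]
```

Emit:
{"method": "inch_along", "body": {
  "motion": [
    [0.3, 0, 5, 0, 0.7],
    [0.3, 0, 10, 0, 0.7],
    [0.3, 0, 15, 0, 0.7],
    [0.3, 0, 20, 0, 0.7],
    [0.3, 0, 24, 0, 0.7],
    [0.3, 0, 27, 0, 0.7],
    [0.3, 0, 29, 0, 0.7],
    [0.3, 0, 29.9, 0, 0.7],
    [0.3, 0, 29.9, 0, 0.7],
    [0.3, 0, 29.9, 0, 0],
    [0.3, 0, 29.9, 0, 0],
    [0.3, 0, 29.9, 0, 0],
    [0.3, 0, 29.9, 0, 0],
    [0.3, 0, 29.9, 0, 0],
    [0.3, 0, 29.9, 0, 0]
  ],
  "grip_n": 30
}}

```text
time: 18.5
position: [0.5454, -0.3041, 0.0095]
tool_rot: [3.134, 0.215, 0.001]
ft_force: [-0.6, 0.1, 2.5]
grip_width: 0.346
grip_force: 30.0
```

Emit:
{"method": "inch_along", "body": {
  "motion": [
    [0, 0, -5, 0, 0],
    [0, 0, -10, 0, 0],
    [0, 0, -15, 0, 0],
    [0, 0, -20, 0, 0],
    [0, 0, -25, 0, 0],
    [0, 0, -30, 0, 0],
    [0, 0, -30, 0, 0]
  ]
}}

```text
time: 19.2
position: [0.5472, -0.3064, 0.3165]
tool_rot: [3.129, 0.214, 0.017]
ft_force: [0.8, -0.3, -1.2]
grip_width: 0.342
grip_force: 30.0
```

```bash
python3 -c "
from h import *
print(yaws(),totool((.4557,.229,.30)).round(4))"
```

```text
(np.float64(7.817711939695305), np.float64(-82.1859667820196)) [-0.018  -0.5429  0.0129]
```

Converted, -0.5 m is -50, -0.543 m is -54.3, -1.37 rad is -13.7.

Emit:
{"method": "inch_along", "body": {
  "motion": [
    [0, -5, 0, -1.5, 0],
    [0, -10, 0, -3, 0],
    [0, -15, 0, -4.5, 0],
    [0, -20, 0, -6, 0],
    [0, -25, 0, -7.5, 0],
    [0, -30, 0, -9, 0],
    [0, -35, 0, -10.5, 0],
    [-1, -40, 0, -12, 0],
    [-1.8, -45, 0, -13.5, 0],
    [-1.8, -50, 0, -13.7, 0],
    [-1.8, -54.3, 0, -13.7, 0],
    [-1.8, -54.3, 0, -13.7, 0],
    [-1.8, -54.3, 0, -13.7, 0],
    [-1.8, -54.3, 0, -13.7, 0]
  ]
}}

```text
time: 20.6
position: [0.4534, 0.2301, 0.3083]
tool_rot: [2.293, 2.147, -0.002]
ft_force: [0.2, -0.9, -2.5]
grip_width: 0.342
grip_force: 30.0
```

```bash
python3 -c "
from h import *
s=ctrl.get_state();print(yaws(),totool((.4557,.229,.0945)).round(4),s['grip_width'],s['joint_positions'].round(2))
grab('wrist','w7')"
```

```text
(np.float64(86.22415585727298), np.float64(-3.7758939670413745)) [-0.0006  0.0025  0.2138] 0.3418113938023168 [-0.91 -0.02  0.39  1.67  0.01  1.49 -0.59]
```

View pics/w7.png

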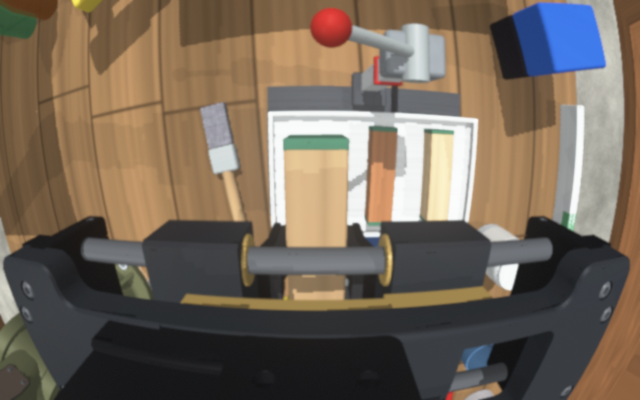

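Brown is at (381,175) and pale at (438,175), both flat inside the rim, with the left slot free. The plywood blank is held straight above it, so I'll place it.

Emit:
{"method": "inch_along", "body": {
  "motion": [
    [-0.1, 0.3, 5, 0, 0],
    [-0.1, 0.3, 10, 0, 0],
    [-0.1, 0.3, 14, 0, 0],
    [-0.1, 0.3, 17, 0, 0],
    [-0.1, 0.3, 19, 0, 0],
    [-0.1, 0.3, 20.5, 0, 0],
    [-0.1, 0.3, 21.2, 0, 0],
    [-0.1, 0.3, 21.35, 0, 0],
    [-0.1, 0.3, 21.35, 0, 0],
    [-0.1, 0.3, 21.35, 0, 0.48],
    [-0.1, 0.3, 21.35, 0, 0.48],
    [-0.1, 0.3, 21.35, 0, 0.48],
    [-0.1, 0.3, 19, 0, 0.48],
    [-0.1, 0.3, 15, 0, 0.48],
    [-0.1, 0.3, 10, 0, 0.48],
    [-0.1, 0.3, 5, 0, 0.48],
    [-0.1, 0.3, 0, 0, 0.48],
    [-0.1, 0.3, 0, 0, 0.6]
  ]
}}

```text
time: 22.45
position: [0.4593, 0.232, 0.3172]
tool_rot: [2.29, 2.148, 0.022]
ft_force: [0.3, 0.4, 0.0]
grip_width: 0.515
grip_force: 0.0
```

```bash
python3 -c "
from h import *
im,v=grab('wrist','w8');s=ctrl.get_state();print(yaws(s),s['position'])
lx=np.array([.9978,-.066]);ly=np.array([.066,.9978]);c=np.array([.5305,.224])
for n,x in(('ply',-.075),('brown',0),('pale',.075)):
    P=c+x*lx;p=tuple(int(t) for t in proj(v,(*(P+.03*ly),.117)).round());b,a=seedrect(im,p,20);q,t,l,w=plane_rect(v,b,.117);d=q-c;print(n,p,lx@d,ly@d,t,l,w)
print(totool((.50,-.15,.32)).round(3))
"
```

```text
(np.float64(86.33418293741038), np.float64(-3.667910546604593)) [0.45800584 0.23128278 0.31343502]
ply (311, 155) -0.07363811735229486 0.0013785890899658188 86.08679962158203 110.83844757080078 30.83027458190918
brown (375, 155) -0.0008707544494629151 0.00288297721252442 84.27974700927734 112.9632339477539 34.008819580078125
pale (433, 157) 0.07790752067871103 0.0020043391113281294 87.44833374023438 106.8687744140625 31.36094856262207
[-0.378  0.066 -0.008]
```

```bash
python3 -c "
from h import *
print(totool((.50,.0,.30)).round(3),totool((.43,-.29,.30)).round(3))"
```

```text
[-0.228  0.057  0.013] [-0.522  0.005  0.011]
```

Emit:
{"method": "inch_along", "body": {
  "motion": [
    [-5, 4, 0, 0, 0.6],
    [-10, 5.7, 0.5, 0, 0.6],
    [-15, 5.7, 1.3, 0, 0.6],
    [-20, 5.7, 1.3, 0, 0.6],
    [-23.5, 5.7, 1.3, 0, 0.6],
    [-23.5, 5.7, 1.3, 0, 0.6],
    [-23.5, 5.7, 1.3, 0, 0.6],
    [-23.5, 5.7, 1.3, 0, 0.6]
  ]
}}

```text
time: 23.3
position: [0.4977, -0.0061, 0.2953]
tool_rot: [-2.288, -2.151, 0.001]
ft_force: [0.4, -0.4, -0.5]
grip_width: 0.601
grip_force: 0.0
```

Run:
```python
from h import *
s=ctrl.get_state();print(yaws(s),s['position'])
im,v=grab('wrist');p=proj(v,(.514,.027,.09));print(p)
x,y=[int(t) for t in p];c=im[max(y-70,0):y+70,x-100:x+100]
cv2.imwrite('pics/sh.png',cv2.cvtColor(cv2.resize(c,None,fx=4,fy=4,interpolation=cv2.INTER_CUBIC),cv2.COLOR_RGB2BGR));print(x-100,max(y-70,0))
```

```text
(np.float64(86.4554970207579), np.float64(-3.5444835340374556)) [ 0.49766544 -0.00614862  0.29527422]
[328.26019939 146.66347732]
228 76
```

View pics/sh.png

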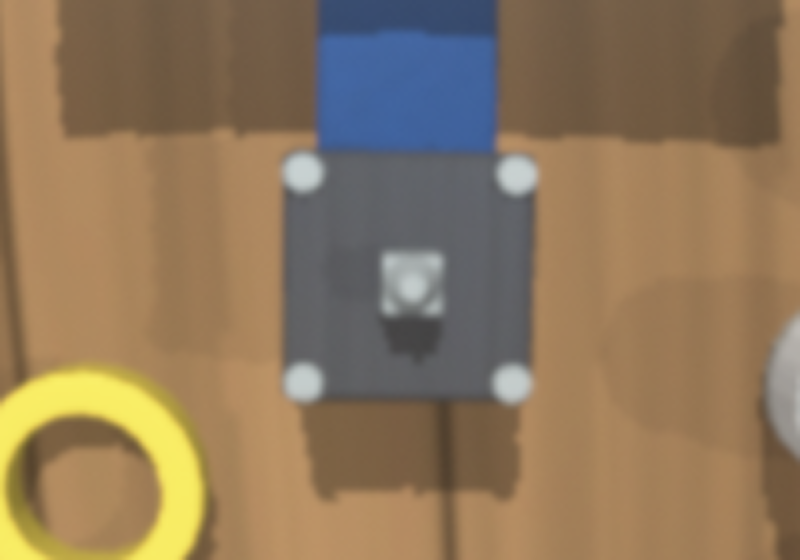

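The shaft's top square has corners around crop (381,252)–(445,317), square to the gearbox, with its tip at (412,287). Now fix it in metres and cross-check against the gearbox and the lift frame.

Run:
```python
from h import *
im,v=grab('wrist');f=lambda x,y:(228+(x+.5)/4-.5,76+(y+.5)/4-.5)
print('sq',onz(v,f(412.5,284.3),.092),[onz(v,f(*p),.092)[:2].round(4) for p in((381,252),(445,252),(445,317),(380,316))])
print('tip',onz(v,f(412,287),.101))
g=np.array([onz(v,f(*p),.07)[:2] for p in((285,152),(535,152),(530,398),(285,398))]);print('gb',g.round(4),g.mean(0),plane_rect(v,[f(*p) for p in((285,152),(535,152),(530,398),(285,398))],.07)[1:])
sc=np.array([onz(v,f(*p),.072)[:2] for p in((303,173),(517,175),(512,383),(303,383))]);print('screws',sc.round(4),sc.mean(0))
print('lift pred',np.array([.5305,.224])-.195*np.array([.066,.9978]))
```

```text
sq [0.51700889 0.02726991 0.092     ] [array([0.5083, 0.0374]), array([0.5271, 0.0363]), array([0.5261, 0.017 ]), array([0.5069, 0.0184])]
tip [0.51645052 0.02735613 0.101     ]
gb [[ 0.481   0.0689]
 [ 0.5583  0.0648]
 [ 0.5535 -0.0131]
 [ 0.4756 -0.0085]] [0.51712418 0.0280341 ] (86.44523620605469, 78.2156982421875, 78.02546691894531)
screws [[ 0.4862  0.062 ]
 [ 0.5521  0.0578]
 [ 0.5476 -0.0076]
 [ 0.4818 -0.0037]] [0.51692668 0.02714312]
lift pred [0.51763  0.029429]
```

Emit:
{"method": "inch_along", "body": {
  "motion": [
    [-5, -1, 0, 0, 0.6],
    [-10, -3, 0, 0, 0.6],
    [-15, -4.5, 0, 0, 0.6],
    [-20, -5.2, 0, 0, 0.6],
    [-25, -5.2, 0, 0, 0.6],
    [-28.7, -5.2, 0, 0, 0.6],
    [-28.7, -5.2, 0, 0, 0.6],
    [-28.7, -5.2, 0, 0, 0.6],
    [-28.7, -5.2, 0, 0, 0.6]
  ]
}}

```text
time: 24.3
position: [0.4289, -0.2886, 0.2957]
tool_rot: [-2.287, -2.153, -0.0]
ft_force: [-0.2, 0.4, -0.3]
grip_width: 0.6
grip_force: 0.0
```

Run:
```python
from h import *
s=ctrl.get_state();print(yaws(s),s['position'])
im,v=grab('wrist');p=proj(v,(.416,-.23,.05));print(p)
x,y=[int(t) for t in p];c=im[max(y-70,0):y+70,x-100:x+100]
cv2.imwrite('pics/cr.png',cv2.cvtColor(cv2.resize(c,None,fx=4,fy=4,interpolation=cv2.INTER_CUBIC),cv2.COLOR_RGB2BGR));print(x-100,max(y-70,0))
```

```text
(np.float64(86.55414620856256), np.float64(-3.4458311965584354)) [ 0.42886605 -0.28855573  0.29568755]
[303.51814874 126.03691083]
203 56
```

View pics/cr.png

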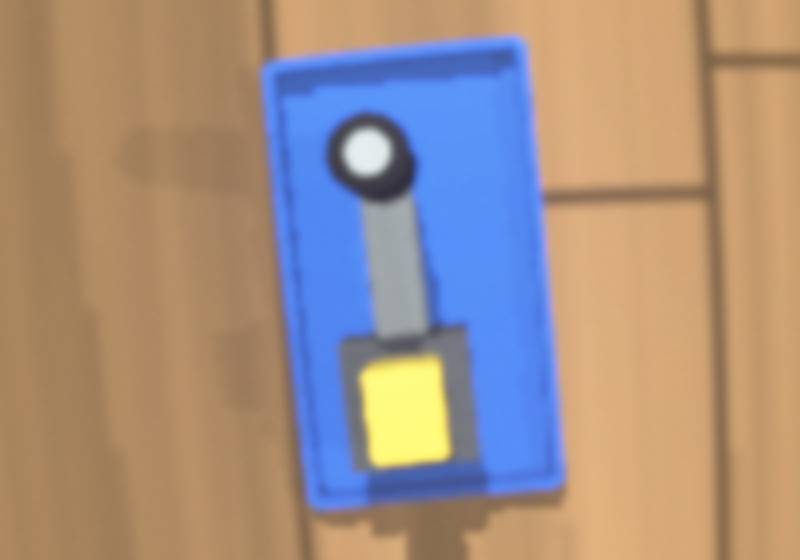

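The yellow grip top has corners (358,362), (441,355), (450,460) and (371,468). The handle's end is at (367,152), and the tray's outer corners are (263,65), (524,38), (565,487) and (312,512).

Run:
```python
from h import *
s=ctrl.get_state();im,v=grab('wrist');f=lambda p:(203+(p[0]+.5)/4-.5,56+(p[1]+.5)/4-.5)
g=plane_rect(v,[f(p) for p in((358,362),(441,355),(450,460),(371,468))],.082);print('grip',g)
b,a=seedrect(im,tuple(int(t) for t in f((405,412))),25);print('grip seed',plane_rect(v,b,.082))
h=onz(v,f((367,152)),.119);print('handle',h)
d=h[:2]-g[0];print('arm',np.hypot(*d),np.degrees(np.arctan2(d[1],d[0])))
print('tray',plane_rect(v,[f(p) for p in((263,65),(524,38),(565,487),(312,512))],.015))
print(totool((*g[0],.046)),yaws())
```

```text
grip (array([ 0.41493137, -0.26880609]), -88.69194269180298, 32.905189514160156, 25.22922706604004)
grip seed (array([ 0.4150278 , -0.26908423]), -87.29774856567383, 29.001996994018555, 22.51457977294922)
handle [ 0.41128401 -0.19234069  0.119     ]
arm 0.07655234201723786 92.73090297981648
tray (array([ 0.41896945, -0.22877789]), -88.00293254852295, 163.29998779296875, 92.82039642333984)
[ 0.01886394 -0.01497956  0.24987961] (np.float64(86.56580050545662), np.float64(-3.4341955603692225))
```

Careful with the scale: shifts go in cm and turns go in units of 0.1 rad. That gives: 0.15 m is 15, -0.015 m is -1.5, -0.1 rad is -1.

Emit:
{"method": "inch_along", "body": {
  "motion": [
    [1.9, -1.5, 5, -1, 0.6],
    [1.9, -1.5, 10, -1, 0.6],
    [1.9, -1.5, 15, -1, 0.6],
    [1.9, -1.5, 19, -1, 0.6],
    [1.9, -1.5, 22, -1, 0.6],
    [1.9, -1.5, 23.5, -1, 0.6],
    [1.9, -1.5, 24.3, -1, 0.6],
    [1.9, -1.5, 24.3, -1, 0.6],
    [1.9, -1.5, 24.3, -1, 0.6],
    [1.9, -1.5, 24.3, -1, 0],
    [1.9, -1.5, 24.3, -1, 0],
    [1.9, -1.5, 24.3, -1, 0],
    [1.9, -1.5, 24.3, -1, 0],
    [1.9, -1.5, 24.3, -1, 0],
    [1.9, -1.5, 24.3, -1, 0]
  ],
  "grip_n": 55
}}

```text
time: 25.9
position: [0.4145, -0.271, 0.0533]
tool_rot: [2.18, 2.261, 0.001]
ft_force: [0.6, 0.1, 0.9]
grip_width: 0.273
grip_force: 54.9
```

Emit:
{"method": "inch_along", "body": {
  "motion": [
    [0, 0, -2, 0, 0],
    [0, 0, -5, 0, 0],
    [0, 0, -9, 0, 0],
    [0, 0, -13, 0, 0],
    [0, 0, -17, 0, 0],
    [0, 0, -17, 0, 0],
    [0, 0, -17, 0, 0]
  ]
}}

```text
time: 26.6
position: [0.4136, -0.2706, 0.2225]
tool_rot: [-2.18, -2.261, -0.001]
ft_force: [-0.5, -0.7, -5.2]
grip_width: 0.272
grip_force: 54.9
```

Run:
```python
from h import *
s=ctrl.get_state();print(yaws(s),s['torque'].round(2))
im,v=grab('wrist','w9')
p=proj(v,(s['position'][0],s['position'][1],s['position'][2]));print(p)
```

```text
(np.float64(92.08320418430351), np.float64(2.0831981180893133)) [-0.11  0.08  0.03]
[316.22393321 241.84178801]
```

View pics/w9.png

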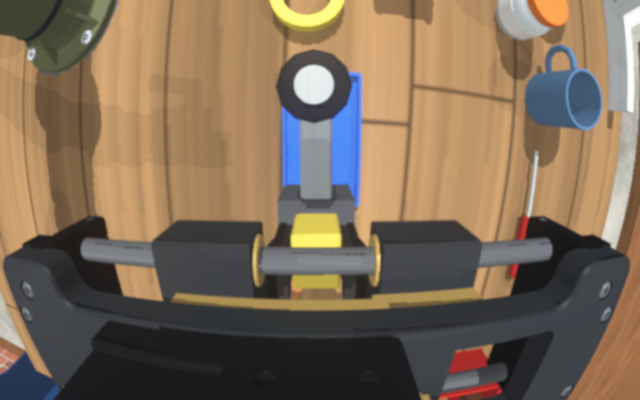

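The crank is held upright with its arm straight along tool x, and the handle end is at (314,85). I'll work out the hub's offset from the TCP.

Run:
```python
from h import *
s=ctrl.get_state();im,v=grab('wrist')
k=cv2.inRange(cv2.cvtColor(im,cv2.COLOR_RGB2HSV),np.array([0,0,150]),np.array([180,40,255]));k[:60]=0;k[112:]=0;k[:,:285]=0;k[:,345:]=0
m=cv2.moments(k,True);p=(m['m10']/m['m00'],m['m01']/m['m00']);print(p,m['m00'])
h=onz(v,p,s['position'][2]-.0483+.115);t=totool(h,s);print(h,t)
# hub by the handle 78 mm away
M=R.from_rotvec(s['tool_rot']).as_matrix()
u=t[:2]/np.hypot(*t[:2]);hub=s['position'][:2]+(M@np.r_[t[:2]-.078*u,0])[:2];print('hub',hub,'tcp',s['position'],'arm yaw in tool',np.degrees(np.arctan2(t[1],t[0])))
print(np.hypot(*t[:2]),totool((.5169,.0274,.24),s),yaws(s))
```

```text
(313.4018987341772, 83.95490506329114) 1264.0
[ 0.40933078 -0.19204601  0.28807914] [ 0.07835379 -0.00085963 -0.0665776 ]
hub [ 0.41283916 -0.26986281] tcp [ 0.41285605 -0.27022091  0.22137914] arm yaw in tool -0.6285775882241478
0.07835850752030347 [ 0.29369313  0.11469107 -0.01844967] (np.float64(92.07187668914062), np.float64(2.072092455806725))
```

Converted, 0.08 m is 8, 0.293 m is 29.3, 0.108 rad is 1.08.

Emit:
{"method": "inch_along", "body": {
  "motion": [
    [4, 2, 0, 0, 0],
    [8, 3.5, 0, 0, 0],
    [12, 5, 0, 0.3, 0],
    [16, 6.5, 0, 0.6, 0],
    [20, 8, 0, 0.9, 0],
    [24, 9.5, 0, 1.08, 0],
    [27, 10.7, 0, 1.08, 0],
    [29.3, 11.5, 0, 1.08, 0],
    [29.3, 11.5, 0, 1.08, 0],
    [29.3, 11.5, 0, 1.08, 0],
    [29.3, 11.5, 0, 1.08, 0]
  ]
}}

```text
time: 27.8
position: [0.5174, 0.0244, 0.2216]
tool_rot: [-2.301, -2.137, 0.005]
ft_force: [1.0, -1.0, -4.5]
grip_width: 0.268
grip_force: 54.9
```

Run:
```python
from h import *
s=ctrl.get_state();im,v=grab('wrist')
print(yaws(s),totool((.5169,.0274,.12),s).round(4),s['grip_width'],s['torque'].round(2))
k=cv2.inRange(cv2.cvtColor(im,cv2.COLOR_RGB2HSV),np.array([0,0,150]),np.array([180,40,255]));k[:60]=0;k[112:]=0;k[:,:285]=0;k[:,345:]=0
m=cv2.moments(k,True);p=(m['m10']/m['m00'],m['m01']/m['m00']);print(p,m['m00'],totool(onz(v,p,s['position'][2]-.0483+.115),s))
```

```text
(np.float64(85.76561897909549), np.float64(-4.234660374159909)) [ 0.0031 -0.0005  0.1016] 0.2681448983086848 [-0.16  0.04 -0.02]
(313.5458976441917, 83.49228269699431) 1231.0 [ 0.07846342 -0.00081853 -0.06684329]
```

Converted, 0.07 m is 7, 0.003 m is 0.3.

Emit:
{"method": "inch_along", "body": {
  "motion": [
    [0.3, 0, 3, 0, 0],
    [0.3, 0, 5.5, 0, 0],
    [0.3, 0, 6.5, 0, 0],
    [0.3, 0, 7, 0, 0],
    [0.3, 0, 7.5, 0, 0],
    [0.3, 0, 8, 0, 0],
    [0.3, 0, 8.3, 0, 0],
    [0.3, 0, 8.3, 0, 0]
  ]
}}

```text
time: 28.65
position: [0.5189, 0.0286, 0.1411]
tool_rot: [2.3, 2.14, 0.001]
ft_force: [-2.5, -1.1, 1.6]
grip_width: 0.271
grip_force: 54.9
```

```bash
python3 -c "
from h import *
s=ctrl.get_state();print(yaws(s),totool((.5169,.0274,.119),s).round(4),s['torque'].round(2))"
```

```text
(np.float64(85.86023059170704), np.float64(-4.1397738893990415)) [-0.0014 -0.002   0.0221] [-0.48  0.73  0.03]
```

Emit:
{"method": "inch_along", "body": {
  "motion": [
    [0, -0.1, 0.3, 0, 0],
    [0, -0.1, 0.6, 0, 0],
    [0, -0.1, 0.9, 0, 0],
    [0, -0.1, 1.2, 0, 0],
    [0, -0.1, 1.2, 0, 0]
  ]
}}

```text
time: 29.15
position: [0.5179, 0.0282, 0.1276]
tool_rot: [2.299, 2.138, -0.0]
ft_force: [1.0, -3.4, -3.6]
grip_width: 0.271
grip_force: 55.0
```

```bash
python3 -c "
from h import *
s=ctrl.get_state();print(yaws(s),totool((.5169,.0274,.119),s).round(4),s['torque'].round(2))"
```

```text
(np.float64(85.85306076159753), np.float64(-4.1468628646742705)) [-0.0008 -0.0009  0.0086] [-1.12 -0.14 -0.03]
```

It's sliding on. Down the rest of the way, watching the force.

Converted, 0.0095 m is 0.95, 0.009 m is 0.9.

Emit:
{"method": "inch_along", "body": {
  "motion": [
    [0, -0.1, 0.3, 0, 0],
    [0, -0.1, 0.6, 0, 0],
    [0, -0.1, 0.8, 0, 0],
    [0, -0.1, 0.9, 0, 0],
    [0, -0.1, 0.95, 0, 0],
    [0, -0.1, 0.95, 0, 0]
  ]
}}

```text
time: 29.75
position: [0.5165, 0.0281, 0.1192]
tool_rot: [2.301, 2.139, -0.002]
ft_force: [-3.3, -5.4, 5.6]
grip_width: 0.269
grip_force: 55.0
```

```bash
python3 -c "
from h import *
s=ctrl.get_state();print(yaws(s),totool((.5169,.0274,.119),s).round(4),s['torque'].round(2))"
```

```text
(np.float64(85.83083385410103), np.float64(-4.169192905681899)) [-0.0007  0.0005  0.0002] [-1.57  0.73 -0.02]
```

Emit:
{"method": "inch_along", "body": {
  "motion": [
    [0, 0, 0, 0, 0.5],
    [0, 0, 0, 0, 0.5],
    [0, 0, 0, 0, 0.5],
    [0, 0, -3, 0, 0.5],
    [0, 0, -7, 0, 0.5],
    [0, 0, -11, 0, 0.5],
    [0, 0, -16, 0, 0.6],
    [0, 0, -16, 0, 0.6],
    [0, 0, -16, 0, 0.6]
  ]
}}

```text
time: 30.65
position: [0.5174, 0.03, 0.2797]
tool_rot: [2.299, 2.141, 0.005]
ft_force: [0.5, 0.7, -0.7]
grip_width: 0.591
grip_force: 0.0
```

Run:
```python
from h import *
s=ctrl.get_state();im,v=grab('wrist','w10')
p=proj(v,(.5218,.1052,.185));print(p,yaws(s))
x,y=[int(t) for t in p]
cv2.imwrite('pics/w10c.png',cv2.cvtColor(cv2.resize(im[max(0,y-90):y+140,x-130:x+130],None,fx=2.5,fy=2.5,interpolation=cv2.INTER_CUBIC),cv2.COLOR_RGB2BGR));print(x-130,max(0,y-90))
```

```text
[314.59242586 109.36537311] (np.float64(85.92751084426283), np.float64(-4.0728177377711265))
184 19
```

View pics/w10c.png

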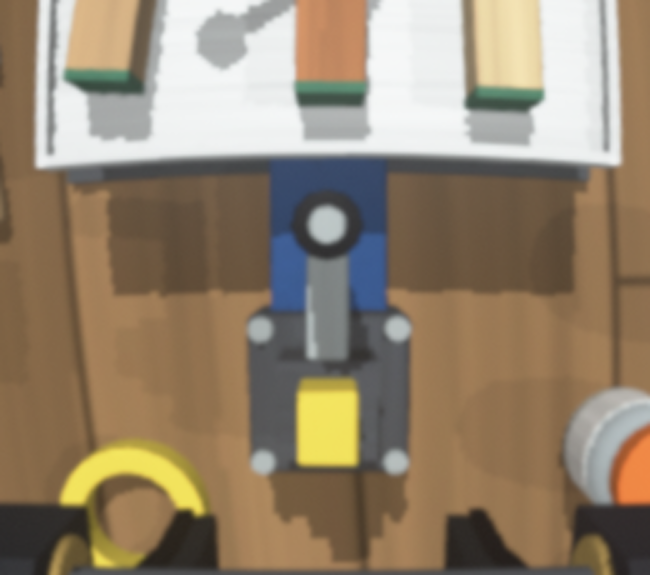

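The crank is seated: the handle end is at crop (327,224), where a fully-on crank puts it. Next, can the side camera see the red band with the arm in this pose?

Run:
```python
from h import *
s=ctrl.get_state();im,v=grab('wrist')
h=onz(v,(184+327.5/2.5-.5,19+224.5/2.5-.5),.185);print('handle',h,totool((h[0],h[1],.143),s),'shaft',totool((.5169,.0274,.143),s))
i2,v2=grab('side')
p=proj(v2,(.538,.333,.13));print(p);x,y=[int(t) for t in p]
hs=cv2.cvtColor(i2,cv2.COLOR_RGB2HSV)
k=cv2.inRange(hs,np.array([0,130,60]),np.array([8,255,255]))|cv2.inRange(hs,np.array([172,130,60]),np.array([180,255,255]))
for c in cv2.findContours(k,0,2)[0]:
    if cv2.contourArea(c)>4:print(cv2.boundingRect(c),cv2.contourArea(c))
cv2.imwrite('pics/s2.png',cv2.cvtColor(cv2.resize(i2[y-60:y+60,x-70:x+70],None,fx=5,fy=5,interpolation=cv2.INTER_CUBIC),cv2.COLOR_RGB2BGR));print(x-70,y-60)
```

```text
handle [0.52060374 0.10579524 0.185     ] [ 0.07590195 -0.00122015  0.13529954] shaft [-0.00255828  0.00065533  0.13522377]
[215.32241986 192.43847786]
(411, 205, 30, 10) 176.0
(486, 201, 70, 77) 2810.0
(121, 161, 41, 25) 609.0
145 132
```

View pics/s2.png

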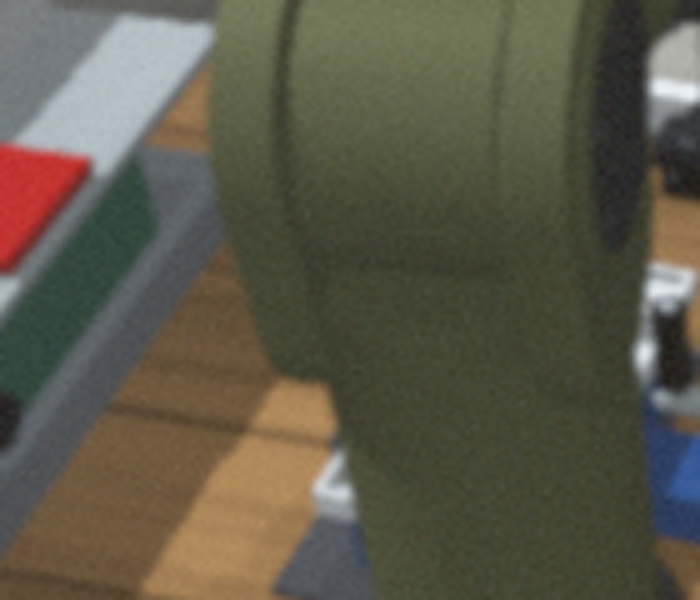

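The arm hides the column from the side camera. I'll look with the wrist camera instead: turned a quarter, the fisheye's left edge sees the band and pointer obliquely.

Emit:
{"method": "inch_along", "body": {
  "motion": [
    [3, 0, -2, 1.5, 0.6],
    [3, 2, -2, 3, 0.6],
    [3, 2, -2, 4.5, 0.6],
    [3, 2, -2, 6, 0.6],
    [3, 2, -2, 7.5, 0.6],
    [3, 2, -2, 9, 0.6],
    [3, 2, -2, 10.5, 0.6],
    [3, 2, -2, 12, 0.6],
    [3, 2, -2, 13.5, 0.6],
    [3, 2, -2, 15, 0.6],
    [3, 2, -2, 15.7, 0.6],
    [3, 2, -2, 15.7, 0.6],
    [3, 2, -2, 15.7, 0.6]
  ]
}}

```text
time: 32.1
position: [0.5382, 0.0577, 0.2975]
tool_rot: [3.139, -0.109, -0.003]
ft_force: [-0.2, -0.4, -0.2]
grip_width: 0.602
grip_force: 0.0
```

Run:
```python
from h import *
s=ctrl.get_state();im,v=grab('wrist','w11');print(yaws(s),s['position'])
for z in(.09,.115,.145,.2):print(z,proj(v,(.5315,.335,z)).round(1))
hs=cv2.cvtColor(im,cv2.COLOR_RGB2HSV)
k=cv2.inRange(hs,np.array([0,130,50]),np.array([8,255,255]))|cv2.inRange(hs,np.array([172,130,50]),np.array([180,255,255]))
for c in cv2.findContours(k,0,2)[0]:
    if cv2.contourArea(c)>4:print(cv2.boundingRect(c),cv2.contourArea(c))
```

```text
(np.float64(-3.969532430252165), np.float64(-93.96947102339385)) [0.53823466 0.05770979 0.29752595]
0.09 [121.7 195.3]
0.115 [111.9 199.9]
0.145 [ 99.1 206.1]
0.2 [ 72.  219.5]
(84, 188, 24, 25) 95.0
(0, 172, 15, 68) 439.0
(610, 64, 30, 111) 2910.0
(527, 36, 44, 19) 516.0
```

Converted, -0.05 m is -5, 0.05 m is 5.

Emit:
{"method": "inch_along", "body": {
  "motion": [
    [-5, 0, 3, 0, 0.6],
    [-5, 0, 5, 0, 0.6],
    [-5, 0, 5, 0, 0.6],
    [-5, 0, 5, 0, 0.6]
  ]
}}

```text
time: 32.55
position: [0.4893, 0.0612, 0.2492]
tool_rot: [-3.139, 0.111, -0.001]
ft_force: [-0.3, 0.1, 0.2]
grip_width: 0.601
grip_force: 0.0
```

Run:
```python
from h import *
s=ctrl.get_state();im,v=grab('wrist','w12');print(yaws(s),s['position'],v[5])
for z in(.09,.115,.145,.2):print(z,proj(v,(.5315,.335,z)).round(1))
np.savez('w12.npz',im=im,R=v[4],c=v[5])
cv2.imwrite('pics/w12c.png',cv2.cvtColor(cv2.resize(im[110:230,20:180],None,fx=5,fy=5,interpolation=cv2.INTER_CUBIC),cv2.COLOR_RGB2BGR))
```

```text
(np.float64(-4.04476929692389), np.float64(-94.04475457726352)) [0.48931908 0.06119539 0.24916   ] [0.5568778  0.05628314 0.41001547]
0.09 [ 97.2 167.6]
0.115 [ 85.  171.3]
0.145 [ 68.9 176.2]
0.2 [ 34.7 187.4]
```

View pics/w12c.png

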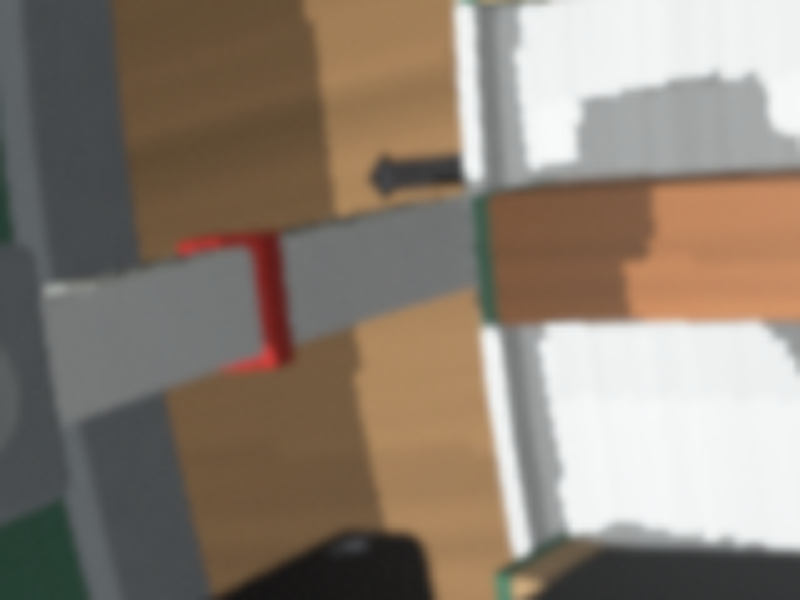

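Clear view: the band's near face has crop corners of about (252,243), (278,235), (293,362) and (268,352). The black pointer's tip is at crop (375,175), beside the column on its +x side and well below the band.

Add to h.py:
```python
C=np.array([.5305,.224]);LX=np.array([.9978,-.066]);LY=np.array([.066,.9978])
def only(v,p,y):
    """ray cut with the vertical plane lift-y = y -> lift x, z"""
    c,k=ray(v,p); t=(y-LY@(c[:2]-C))/(LY@k[:2]); P=c+t*k; return LX@(P[:2]-C),P[2]
def pointer_tip(im,win):
    """tip (left end) of the dark pointer in a window x0,x1,y0,y1"""
    x0,x1,y0,y1=win; g=im[y0:y1,x0:x1].astype(int)
    d=((g.max(2)<95)&(g.max(2)-g.min(2)<30)).astype(np.uint8)
    c=[q for q in cv2.findContours(d,0,2)[0] if len(q)>4]
    return [(cv2.boundingRect(q)[0]+x0,cv2.boundingRect(q)[1]+y0)+cv2.boundingRect(q)[2:] for q in c]
def band_face(im,win):
    x0,x1,y0,y1=win;hs=cv2.cvtColor(im[y0:y1,x0:x1],cv2.COLOR_RGB2HSV)
    k=cv2.inRange(hs,np.array([0,120,50]),np.array([8,255,255]))|cv2.inRange(hs,np.array([172,120,50]),np.array([180,255,255]))
    return {y+y0:(int(np.flatnonzero(r)[0])+x0,int(np.flatnonzero(r)[-1])+x0) for y,r in enumerate(k) if r.any()}
```

Run:
```python
from h import *
z=np.load('w12.npz');m,f=cam('wrist');v=('wrist',f,m['cx'],m['cy'],z['R'],z['c']);im=z['im']
F=lambda x,y:(20+(x+.5)/5-.5,110+(y+.5)/5-.5)
for p in((252,243),(278,235),(293,362),(268,352)):print('face',[round(t,4) for t in only(v,F(*p),.1095)])
print('pointer',pointer_tip(im,(80,113,135,152)));print(band_face(im,(45,90,150,190)))
for y in(.1,.105,.11,.115,.125):print(y,[round(t,4) for t in only(v,F(375,175),y)])
M=np.eye(4);M[:3,:3]=R.from_rotvec([3.139,-.109,-.003]).as_matrix();M[:3,3]=(.53823,.05771,.29753);T=M@m['hand_eye'];v1=('wrist',f,m['cx'],m['cy'],T[:3,:3],T[:3,3])
i1=cv2.cvtColor(cv2.imread('pics/w11.png'),cv2.COLOR_BGR2RGB)
print([(y,proj(v1,(*(C+.02*LX+y*LY),.085)).round(1)) for y in(.09,.11,.12)]);print(pointer_tip(i1,(90,142,160,200)))
```

```text
face [np.float64(0.0133), np.float64(0.1406)]
face [np.float64(0.0137), np.float64(0.1312)]
face [np.float64(-0.0159), np.float64(0.1315)]
face [np.float64(-0.0118), np.float64(0.1398)]
pointer [(95, 142, 17, 7)]
{156: (67, 75), 157: (58, 74), 158: (56, 74), 159: (55, 75), 160: (55, 75), 161: (71, 75), 162: (71, 75), 163: (71, 75), 164: (71, 75), 165: (71, 75), 166: (72, 75), 167: (72, 75), 168: (72, 76), 169: (72, 76), 170: (72, 76), 171: (72, 76), 172: (72, 76), 173: (72, 76), 174: (73, 76), 175: (73, 76), 176: (73, 77), 177: (73, 77), 178: (73, 77), 179: (73, 78), 180: (73, 78), 181: (72, 78), 182: (69, 77), 183: (66, 75), 184: (65, 70)}
0.1 [np.float64(0.0236), np.float64(0.103)]
0.105 [np.float64(0.0233), np.float64(0.0972)]
0.11 [np.float64(0.0231), np.float64(0.0915)]
0.115 [np.float64(0.0228), np.float64(0.0857)]
0.125 [np.float64(0.0223), np.float64(0.0741)]
[(0.09, array([132.6, 176. ])), (0.11, array([121.6, 176.4])), (0.12, array([116.3, 176.6]))]
[(119, 172, 16, 7)]
```

Run:
```python
from h import *
z=np.load('w12.npz');m,f=cam('wrist');v=('wrist',f,m['cx'],m['cy'],z['R'],z['c'])
M=np.eye(4);M[:3,:3]=R.from_rotvec([3.139,-.109,-.003]).as_matrix();M[:3,3]=(.53823,.05771,.29753);T=M@m['hand_eye'];v1=('wrist',f,m['cx'],m['cy'],T[:3,:3],T[:3,3])
P,e=two(v,(94.7,145),v1,(118.7,175.2));d=P[:2]-C;print(LX@d,LY@d,P[2],e)
i1=cv2.cvtColor(cv2.imread('pics/w11.png'),cv2.COLOR_BGR2RGB);b=band_face(i1,(80,112,185,216));print({k:b[k] for k in list(b)[6:20:4]})
for r in list(b)[8:18:4]:print([only(v1,(x,r),.1095)[1].round(4) for x in(b[r][0]-.5,b[r][1]+.5)])
# deck +y rim as a check of the height scale
```

```text
0.022386394345047318 0.11302796378287679 0.08785287912768905 3.881572164734911e-05
{194: (101, 103), 198: (101, 104), 202: (102, 105), 206: (103, 105)}
[np.float64(0.1402), np.float64(0.1317)]
[np.float64(0.1394), np.float64(0.133)]
[np.float64(0.1408), np.float64(0.1323)]
```

Band middle is at z ≈ 0.136 in two views (8–9 mm high, as it should be), and the pointer tip at z ≈ 0.088. So about 48 mm, or 2.4 turns. I'll grip the handle with the tool as it is now.

```bash
python3 -c "
from h import *
print(totool((.5206,.1055,.143)).round(4))"
```

```text
[ 0.0271 -0.0464  0.1069]
```

Converted, 0.107 m is 10.7, 0.1 m is 10.

Emit:
{"method": "inch_along", "body": {
  "motion": [
    [2.7, -4.6, 0, 0, 0.5],
    [2.7, -4.6, 0, 0, 0.5],
    [2.7, -4.6, 3, 0, 0.5],
    [2.7, -4.6, 6, 0, 0.5],
    [2.7, -4.6, 8.5, 0, 0.5],
    [2.7, -4.6, 10, 0, 0.5],
    [2.7, -4.6, 10.7, 0, 0.5],
    [2.7, -4.6, 10.7, 0, 0.5],
    [2.7, -4.6, 10.7, 0, 0],
    [2.7, -4.6, 10.7, 0, 0],
    [2.7, -4.6, 10.7, 0, 0],
    [2.7, -4.6, 10.7, 0, 0],
    [2.7, -4.6, 10.7, 0, 0]
  ],
  "grip_n": 40
}}

```text
time: 33.9
position: [0.5197, 0.1059, 0.1424]
tool_rot: [-3.138, 0.111, -0.003]
ft_force: [1.3, 1.5, 3.4]
grip_width: 0.267
grip_force: 40.0
```

```bash
python3 -c "
from h import *
s=ctrl.get_state();print(totool((.5206,.1055,.143)).round(4),yaws(),s['torque'].round(2))"
```

```text
[ 0.0009  0.0003 -0.0006] (np.float64(-4.051360075930754), np.float64(-94.05121874509739)) [ 0.23  0.09 -0.01]
```

Converted, 0.157 m is 15.7, 0.1543 m is 15.43.

Emit:
{"method": "inch_along", "body": {
  "motion": [
    [1, 0.1, 0, 0, 0],
    [2.2, 0.3, 0, 0, 0],
    [4.1, 1.05, 0, 0, 0],
    [5.73, 2.3, 0, 0, 0],
    [6.98, 3.93, 0, 0, 0],
    [7.76, 5.8, 0, 0, 0],
    [8, 7.85, 0, 0, 0],
    [7.76, 9.9, 0, 0, 0],
    [6.98, 11.8, 0, 0, 0],
    [5.73, 13.4, 0, 0, 0],
    [4.1, 14.65, 0, 0, 0],
    [2.2, 15.43, 0, 0, 0],
    [0.18, 15.7, 0, 0, 0],
    [0.18, 15.7, 0, 0, 0]
  ]
}}

```text
time: 35.3
position: [0.5087, -0.0516, 0.142]
tool_rot: [-3.137, 0.112, -0.001]
ft_force: [-0.5, 1.1, 2.5]
grip_width: 0.264
grip_force: 40.0
```

```bash
python3 -c "
from h import *
s=ctrl.get_state();print(totool((.5169,.0274,.143)).round(4),s['torque'].round(2))"
```

```text
[ 0.0025 -0.0794 -0.0008] [0.26 0.32 0.02]
```

Converted, -0.157 m is -15.7, -0.1543 m is -15.43.

Emit:
{"method": "inch_along", "body": {
  "motion": [
    [-2.03, -0.27, 0, 0, 0],
    [-3.93, -1.05, 0, 0, 0],
    [-5.55, -2.3, 0, 0, 0],
    [-6.8, -3.93, 0, 0, 0],
    [-7.58, -5.82, 0, 0, 0],
    [-7.85, -7.85, 0, 0, 0],
    [-7.58, -9.88, 0, 0, 0],
    [-6.8, -11.78, 0, 0, 0],
    [-5.55, -13.4, 0, 0, 0],
    [-3.93, -14.65, 0, 0, 0],
    [-2.03, -15.43, 0, 0, 0],
    [0, -15.7, 0, 0, 0],
    [2.03, -15.43, 0, 0, 0],
    [3.93, -14.65, 0, 0, 0],
    [5.55, -13.4, 0, 0, 0],
    [6.8, -11.78, 0, 0, 0],
    [7.58, -9.88, 0, 0, 0],
    [7.85, -7.85, 0, 0, 0],
    [7.85, -7.85, 0, 0, 0]
  ]
}}

```text
time: 37.2
position: [0.5935, 0.0192, 0.1416]
tool_rot: [3.139, -0.116, -0.003]
ft_force: [-1.7, 0.7, 4.2]
grip_width: 0.269
grip_force: 40.0
```

```bash
python3 -c "
from h import *
s=ctrl.get_state();print(totool((.5169,.0274,.143)).round(4),s['torque'].round(2))"
```

```text
[-0.077  -0.0025 -0.0013] [ 0.23  0.86 -0.01]
```

Converted, -0.157 m is -15.7, -0.1543 m is -15.43.

Emit:
{"method": "inch_along", "body": {
  "motion": [
    [-0.27, 2.03, 0, 0, 0],
    [-1.05, 3.93, 0, 0, 0],
    [-2.3, 5.55, 0, 0, 0],
    [-3.93, 6.8, 0, 0, 0],
    [-5.82, 7.58, 0, 0, 0],
    [-7.85, 7.85, 0, 0, 0],
    [-9.88, 7.58, 0, 0, 0],
    [-11.78, 6.8, 0, 0, 0],
    [-13.4, 5.55, 0, 0, 0],
    [-14.65, 3.93, 0, 0, 0],
    [-15.43, 2.03, 0, 0, 0],
    [-15.7, 0, 0, 0, 0],
    [-15.43, -2.03, 0, 0, 0],
    [-14.65, -3.93, 0, 0, 0],
    [-13.4, -5.55, 0, 0, 0],
    [-11.78, -6.8, 0, 0, 0],
    [-9.88, -7.58, 0, 0, 0],
    [-7.85, -7.85, 0, 0, 0],
    [-5.82, -7.58, 0, 0, 0],
    [-5.82, -7.58, 0, 0, 0]
  ]
}}

```text
time: 39.2
position: [0.5426, 0.1005, 0.1417]
tool_rot: [3.137, -0.112, -0.0]
ft_force: [-0.4, 2.1, 6.1]
grip_width: 0.268
grip_force: 40.0
```

Emit:
{"method": "inch_along", "body": {
  "motion": [
    [1.89, 0.78, 0, 0, 0],
    [3.52, 2.03, 0, 0, 0],
    [4.77, 3.65, 0, 0, 0],
    [5.55, 5.55, 0, 0, 0],
    [5.82, 7.58, 0, 0, 0],
    [5.82, 7.58, 0, 0, 0],
    [5.82, 7.58, 0, 0, 0]
  ]
}}

```text
time: 39.9
position: [0.5936, 0.02, 0.1416]
tool_rot: [3.137, -0.113, -0.001]
ft_force: [-1.3, -1.1, 4.2]
grip_width: 0.266
grip_force: 40.0
```

```bash
python3 -c "
from h import *
s=ctrl.get_state();print(totool((.5169,.0274,.143)).round(4),s['torque'].round(2))"
```

```text
[-0.0771 -0.0019 -0.0014] [-0.39  0.85  0.03]
```

Emit:
{"method": "inch_along", "body": {
  "motion": [
    [0, 0, 0, 0, 0.5],
    [0, 0, 0, 0, 0.5],
    [0, 0, -4, 0, 0.5],
    [0, 0, -9, 0, 0.6],
    [0, 0, -10.7, 0, 0.6],
    [-5, -2, -10.7, 0, 0.6],
    [-10.7, -3.3, -10.7, 0, 0.6],
    [-10.7, -3.3, -10.7, 0, 0.6],
    [-10.7, -3.3, -10.7, 0, 0.6],
    [-10.7, -3.3, -10.7, 0, 0.6]
  ]
}}

```text
time: 40.9
position: [0.4901, 0.0616, 0.2488]
tool_rot: [-3.139, 0.111, -0.003]
ft_force: [-0.6, -0.7, -0.4]
grip_width: 0.602
grip_force: 0.0
```

Run:
```python
from h import *
s=ctrl.get_state();im,v=grab('wrist','w13');print(yaws(s),s['position'])
np.savez('w13.npz',im=im,R=v[4],c=v[5])
b=band_face(im,(40,90,145,195));print({k:b[k] for k in list(b)[::3]})
rows=sorted(b)
for r in rows[8:22:3]:print(r,only(v,(b[r][0]-.5,r),.1095)[1].round(4),only(v,(b[r][1]+.5,r),.1095)[1].round(4))
print([(z,proj(v,(*(C+.0224*LX+.113*LY),z)).round(1)) for z in(.128,.136,.14)])
t=pointer_tip(im,(50,95,130,155));print(t)
for q in t:print(only(v,(q[0]-.3,q[1]+q[3]/2-.5),.113))
```

```text
(np.float64(-4.059982734637878), np.float64(-94.05996500303064)) [0.490083   0.06162144 0.24881239]
{157: (67, 74), 160: (55, 75), 163: (71, 75), 166: (72, 75), 169: (72, 76), 172: (72, 76), 175: (73, 76), 178: (73, 77), 181: (73, 78), 184: (67, 75)}
165 0.1412 0.1325
168 0.1401 0.1313
171 0.1407 0.132
174 0.1397 0.1327
177 0.1404 0.1316
[(0.128, array([ 74.4, 149.8])), (0.136, array([ 70. , 150.7])), (0.14, array([ 67.7, 151.1]))]
[(72, 146, 18, 9)]
(np.float64(0.022754579390722104), np.float64(0.1328476869501492))
```

Emit:
{"method": "inch_along", "body": {
  "motion": [
    [2, 3, -5, 0, 0.6],
    [3, 8, -9, 0, 0.6],
    [3, 8, -9, 0, 0.6],
    [3, 8, -9, 0, 0.6],
    [3, 8, -9, 0, 0.6]
  ]
}}

```text
time: 41.45
position: [0.5142, -0.0208, 0.3382]
tool_rot: [3.139, -0.115, 0.0]
ft_force: [-0.1, 0.5, -0.0]
grip_width: 0.599
grip_force: 0.0
```

Run:
```python
from h import *
im,v=grab('wrist','w14');z=np.load('w13.npz');m,f=cam('wrist');v0=('wrist',f,m['cx'],m['cy'],z['R'],z['c'])
p=proj(v,(*(C+.0224*LX+.113*LY),.133));print(p,v[5]);x,y=[int(t) for t in p]
t=pointer_tip(im,(x-14,x+14,y-12,y+9));print(t)
b=band_face(im,(x-40,x+15,y,y+45));print({k:b[k] for k in list(b)[::3]})
for r in sorted(b)[6:22:3]:print(r,only(v,(b[r][0]-.5,r),.1095)[1].round(4),only(v,(b[r][1]+.5,r),.1095)[1].round(4))
for q in t:
    pp=(q[0]-.3,q[1]+q[3]/2-.5);print('plane',only(v,pp,.113));P,e=two(v,pp,v0,(71.7,150));d=P[:2]-C;print('tri',LX@d,LY@d,P[2],e)
```

```text
[ 77.08796396 166.42160035] [ 0.58189325 -0.02571061  0.49900499]
[(78, 163, 12, 6)]
{171: (71, 78), 174: (65, 79), 177: (78, 80), 180: (78, 80), 183: (78, 80), 186: (79, 81), 189: (79, 82), 192: (75, 80)}
177 0.1388 0.1318
180 0.1398 0.1328
183 0.1408 0.1338
186 0.1395 0.1325
189 0.1405 0.1312
192 0.1507 0.137
plane (np.float64(0.023510927812337108), np.float64(0.1312983645802528))
tri 0.022556136451609563 0.11964076426339419 0.1253706787697676 0.001284048140762415
```

The pointer's y matters to its height in this view. I'll look from the lift's +x side, at the pointer's own y, to fix it.

Converted, -0.302 m is -30.2, -0.28 m is -28, -1.57 rad is -15.7.

Emit:
{"method": "inch_along", "body": {
  "motion": [
    [3, -4, 0, -1.5, 0.6],
    [6, -8, 0, -3, 0.6],
    [9, -12, 0, -4.5, 0.6],
    [12, -16, 0, -6, 0.6],
    [14.5, -20, 0, -7.5, 0.6],
    [14.5, -24, 0, -9, 0.6],
    [14.5, -28, 0, -10.5, 0.6],
    [14.5, -30.2, 2, -12, 0.6],
    [14.5, -30.2, 4, -13.5, 0.6],
    [14.5, -30.2, 5.8, -15, 0.6],
    [14.5, -30.2, 5.8, -15.7, 0.6],
    [14.5, -30.2, 5.8, -15.7, 0.6],
    [14.5, -30.2, 5.8, -15.7, 0.6]
  ]
}}

```text
time: 42.8
position: [0.679, 0.2717, 0.2794]
tool_rot: [-2.3, -2.139, 0.002]
ft_force: [-0.1, 0.4, 0.9]
grip_width: 0.6
grip_force: 0.0
```

Run:
```python
from h import *
s=ctrl.get_state();im,v=grab('wrist','w15');print(yaws(s),s['position'],v[5]);np.savez('w15.npz',im=im,R=v[4],c=v[5])
p=proj(v,(*(C+.0224*LX+.113*LY),.133));print(p);x,y=[int(t) for t in p]
print(proj(v,(*(C+.0155*LX+.1095*LY),.132)),proj(v,(*(C+.0155*LX+.1405*LY),.140)))
g=im[y-22:y+30,x-40:x+24].astype(int);V=g.max(2);S=V-g.min(2)
print('x from',x-40,'y from',y-22)
for r,(a,b,c) in enumerate(zip(V,S,g)):
    print(y-22+r,''.join('R' if q[0]>q[1]*1.8 and q[0]>60 else '#' if u<70 and w<30 else '+' if u<110 and w<35 else 'w' if w>40 else '.' for u,w,q in zip(a,b,c)))
```

```text
(np.float64(85.84521346085971), np.float64(-4.154795092156808)) [0.67899874 0.27169115 0.27944812] [0.68402339 0.33944996 0.44024286]
[197.59799347 134.53292365]
[192.15564032 138.16297794] [187.92897317 108.65650207]
x from 157 y from 112
112 +++++.wwwwwwwwwwwwwwwwwwRRRRRRRRwwwwwwwwwwwwwwwwwwwwwwwwwwwwwwww
113 ++++++wwwwwwRRRRRRRRRRRRRRRRRRRRRwwwwwwwwwwwwwwwwwww....www.....
114 ++++++wRRRRRRRRRRRRRRRRRRRRRRRRRRwwwwwwwwwwwww..................
115 ++++++.wRRRwwwwwwwwwwwwwwwwRRRRRRww.............................
116 ++++++.....................wRRRRRw..............................
117 ++++++......................wRRRRw..............................
118 ++++++......................wRRRRw..............................
119 ++++++......................wRRRRw..............................
120 +++++.......................wRRRRw..............................
121 +++++.......+...............wRRRRw..............................
122 ++++++.......................w
[... 2163 characters left out ...]
++++++++++
154 +......................................+++######++++++++++++++++
155 .......................................+++######+++++.++++++++++
156 ........................................++######+++....+++++++++
157 ........................................++######++.....+++++++++
158 ........................................++######+++....+++++++++
159 ........................................++######+++....+++++++++
160 ........................................++######+++....+++++++++
161 ........................................+++#####+++....+++++++++
162 ........................................+++#####++....++++++++++
163 ..............wwwwwwwwwwwwwwwwwwwwwwwwwww++######+.w..++++++++++
```

This view from +x shows the pointer tip near (200,125), about level in y with the band's centre (band rows 113–141). So the tip reaches further in y than I assumed. I'll triangulate tip and band corner across these two well-separated views.

Run:
```python
from h import *
m,f=cam('wrist')
def V(n):
    z=np.load(n+'.npz');return z['im'],('wrist',f,m['cx'],m['cy'],z['R'],z['c'])
i3,v3=V('w13');i5,v5=V('w15')
for n,a,b in(('tip',(71.7,150),(200.3,125)),('corner+x-y low',(75,156.8),(190.6,141))):
    P,e=two(v3,a,v5,b);d=P[:2]-C;print(n,LX@d,LY@d,P[2].round(4),'gap',e)
# what w13 shows round the tip and the band's +x side
g=i3[135:190,48:105].astype(int);Vv=g.max(2);S=Vv-g.min(2)
for r,(a,b,c) in enumerate(zip(Vv,S,g)):
    print(135+r,''.join('R' if q[0]>q[1]*1.8 and q[0]>60 else '#' if u<70 and w<30 else '+' if u<110 and w<35 else 'w' if w>40 else '.' for u,w,q in zip(a,b,c)))
```

```text
tip 0.022199386802140876 0.12264890703638626 0.1233 gap 6.171621825156151e-05
corner+x-y low 0.014680562844252796 0.1067382242323092 0.1346 gap 0.0001504123165244627
135 wwwwwwwwwwwwwwwwwwwwwwwwwwwwwwwwwwwwwwww.................
136 wwwwwwwwwwwwwwwwwwwwwwwwwwwwwwwwwwwwwwwww................
137 wwwwwwwwwwwwwwwwwwwwwwwwwwwwwwwwwwwwwwwww................
138 wwwwwwwwwwwwwwwwwwwwwwwwwwwwwwwwwwwwwwwww................
139 wwwwwwwwwwwwwwwwwwwwwwwwwwwwwwwwwwwwwwwww................
140 wwwwwwwwwwwwwwwwwwwwwwwwwwwwwwwwwwwwwwwww................
141 wwwwwwwwwwwwwwwwwwwwwwwwwwwwwwwwwwwwwwwwww...............
142 wwwwwwwwwwwwwwwwwwwwwwwwwwwwwwwwwwwwwwwwww...............
143 wwwwwwwwwwwwwwwwwwwwwwwwwwwwwwwwwwwwwwwwww...............
144 wwwwwwwwwwwwwwwwwwwwwwwwwwwwwwwwwwwwwwwwww...............
145 wwwwwwwwwwwwwwwwwwwwwwwwwww.wwwwww...wwww................
146 wwwwwwwwwwwwwwwwwwwwwwwww+++++++++++++++++...............
147 wwwwwwwwwwwwwwwwwwwwwwww.+###############+...............
148 wwwwwwwwwwwwwwwwwwwwwwww+################+...............
149 wwwwwwwwwwwwwwwwwwwwwww.+################+...............
150 
[... 1775 characters left out ...]
wwwww++++wwwwwwwww
179 ........................wRRRRRw+....wwwwwwww++++wwwwwwwww
180 ........................wRRRRRwwwwwwwwwwwwww++++wwwwwwwww
181 ........................wRRRRRRwwwwwwwwwwwww++++wwwwwwwww
182 ......................wwRRRRRRwwwwwwwwwwwwww++++.wwwwwwww
183 ...................wwRRRRRRRRRwwwwwwwwwwwwww+++++wwwwwwww
184 ..................wwRRRRRRRRwwwwwwwwwwwwwwwww++....wwwwww
185 .................wwwwwwwwwwwwwwwwwwwwwwwwwwwww...........
186 ...............wwwwwwwwwwwwwwwwwwwwwwwwwwwwwww...........
187 ............wwwwwwwwwwwwwwwwwwwwwwwwwwwwwwwwww...........
188 ....+....wwwwwwwwwwwwwwwwwwwwwwwwwwwwwwwwwwwww...........
189 .+++++.wwwwwwwwwwwwwwwwwwwwwwwwwwwwwwwwwwwwwwww..........
```

Tip z is 0.1233 and the band's lower edge 0.1346 (middle 0.1386), with ray gaps under 0.2 mm. The deck therefore needs about 14–15 mm more, which puts the band near 59–60 mm, inside its range. I'll go back to the handle and wind another 240°.

Careful with the scale: shifts go in cm and turns go in units of 0.1 rad. That gives: -0.05 m is -5, -0.257 m is -25.7, 1.57 rad is 15.7.

Emit:
{"method": "inch_along", "body": {
  "motion": [
    [-4, -1, -2, 1.5, 0.5],
    [-8, -2, -2, 3, 0.5],
    [-12, -3, 0, 4.5, 0.5],
    [-16, -4, 0, 6, 0.5],
    [-20, -5, 0, 7.5, 0.5],
    [-24, -6, 0, 9, 0.5],
    [-25.7, -6.7, 0, 10.5, 0.5],
    [-25.7, -6.7, 2, 12, 0.5],
    [-25.7, -6.7, 2, 13.5, 0.5],
    [-25.7, -6.7, 2, 15, 0.5],
    [-25.7, -6.7, 2, 15.7, 0.5],
    [-25.7, -6.7, 2, 15.7, 0.5],
    [-25.7, -6.7, 2, 15.7, 0.5]
  ]
}}

```text
time: 44.15
position: [0.5943, 0.0193, 0.2609]
tool_rot: [-3.139, 0.109, -0.001]
ft_force: [-0.2, -0.5, 0.1]
grip_width: 0.5
grip_force: 0.0
```

Run:
```python
from h import *
s=ctrl.get_state();print(yaws(s),totool((.5940,.0198,.142)).round(4))
```

```text
(np.float64(-3.9950129823560223), np.float64(-93.9949988279333)) [-0.0004 -0.0004  0.1189]
```

Converted, 0.119 m is 11.9, 0.105 m is 10.5.

Emit:
{"method": "inch_along", "body": {
  "motion": [
    [0, 0, 4, 0, 0.5],
    [0, 0, 8, 0, 0.5],
    [0, 0, 10.5, 0, 0.5],
    [0, 0, 11.9, 0, 0.5],
    [0, 0, 11.9, 0, 0.5],
    [0, 0, 11.9, 0, 0],
    [0, 0, 11.9, 0, 0],
    [0, 0, 11.9, 0, 0],
    [0, 0, 11.9, 0, 0],
    [0, 0, 11.9, 0, 0]
  ],
  "grip_n": 40
}}

```text
time: 45.15
position: [0.5953, 0.0196, 0.1428]
tool_rot: [-3.139, 0.111, -0.004]
ft_force: [0.5, -0.1, 3.6]
grip_width: 0.265
grip_force: 40.0
```

Emit:
{"method": "inch_along", "body": {
  "motion": [
    [-0.27, 2.03, 0, 0, 0],
    [-1.05, 3.93, 0, 0, 0],
    [-2.3, 5.55, 0, 0, 0],
    [-3.93, 6.8, 0, 0, 0],
    [-5.82, 7.58, 0, 0, 0],
    [-7.85, 7.85, 0, 0, 0],
    [-9.88, 7.58, 0, 0, 0],
    [-11.78, 6.8, 0, 0, 0],
    [-13.4, 5.55, 0, 0, 0],
    [-14.65, 3.93, 0, 0, 0],
    [-15.43, 2.03, 0, 0, 0],
    [-15.7, 0, 0, 0, 0],
    [-15.43, -2.03, 0, 0, 0],
    [-14.65, -3.93, 0, 0, 0],
    [-13.4, -5.55, 0, 0, 0],
    [-11.78, -6.8, 0, 0, 0],
    [-11.78, -6.8, 0, 0, 0],
    [-11.78, -6.8, 0, 0, 0]
  ]
}}

```text
time: 46.95
position: [0.4829, 0.0971, 0.1432]
tool_rot: [-3.137, 0.11, -0.004]
ft_force: [-1.8, 3.2, 8.7]
grip_width: 0.268
grip_force: 40.0
```

```bash
python3 -c "
from h import *
s=ctrl.get_state();print(totool((.49,.0616,.249)).round(4),s['torque'].round(2))"
```

```text
[ 0.0098  0.0346 -0.1058] [ 0.58  0.19 -0.03]
```

Emit:
{"method": "inch_along", "body": {
  "motion": [
    [0, 0, 0, 0, 0.4],
    [0, 0, 0, 0, 0.4],
    [0, 0, -4, 0, 0.4],
    [0, 0, -8, 0, 0.4],
    [0, 0, -10.6, 0, 0.4],
    [1, 3.4, -10.6, 0, 0.4],
    [1, 3.4, -10.6, 0, 0.4],
    [1, 3.4, -10.6, 0, 0.4]
  ]
}}

```text
time: 47.75
position: [0.4887, 0.0594, 0.2471]
tool_rot: [-3.139, 0.116, 0.001]
ft_force: [0.5, -0.1, -0.5]
grip_width: 0.404
grip_force: 0.0
```

Run:
```python
from h import *
s=ctrl.get_state();im,v=grab('wrist','w16');print(yaws(s),s['position']);np.savez('w16.npz',im=im,R=v[4],c=v[5])
for z in(.1346,.1386):print(z,proj(v,(*(C+.0222*LX+.1226*LY),z)).round(1))
g=im[135:190,30:100].astype(int);Vv=g.max(2);S=Vv-g.min(2)
for r,(a,b,c) in enumerate(zip(Vv,S,g)):
    if r%2<1 or 135+r<160: print(135+r,''.join('R' if q[0]>q[1]*1.8 and q[0]>60 else '#' if u<70 and w<30 else '+' if u<110 and w<35 else 'w' if w>40 else '.' for u,w,q in zip(a,b,c)))
b=band_face(im,(40,90,145,195))
for r in sorted(b)[8:22:4]:print(r,only(v,(b[r][0]-.5,r),.1067)[1].round(4),only(v,(b[r][1]+.5,r),.1067)[1].round(4))
```

```text
(np.float64(-4.238735872546256), np.float64(-94.23873441559628)) [0.48870547 0.05936015 0.24713165]
0.1346 [ 63.  151.2]
0.1386 [ 60.8 151.6]
135 ++++++++++++++wwwwwwwwwwwwwwwwwwwwwwwwwwwwwwww........................
136 ++++++++++++++wwwwwwwwwwwwwwwwwwwwwwwwwwwwwwww........................
137 ++++++++++++++wwwwwwwwwwwwwwwwwwwwwwwwwwwwwwww........................
138 ++++++++++++++wwwwwwwwwwwwwwwwwwwwwwwwwwwwwwwww.......................
139 ++++++++++++++.wwwwwwwwwwwwwwwwwwwwwwwwwwwwwwww.......................
140 ++++++++++++++.wwwwwwwwwwwwwwwwwwwwwwwwwwwwwwww.......................
141 +++++++++++++++wwwwwwwwwwwwwwwwwwwwwwwwwwwwwwww.......................
142 +++++++++++++++wwwwwwwwwwwwwwwwwwwwwwwwwwwwwwwww......................
143 +++++++++++++++.wwwwwwwwwwwwwwwwwwwwwwwwwwwwwwww......................
144 +++++++++++++++.wwwwwwwwwwwwwwwwwwwwwwwwwwwwwwww......................
145 +++++++++++++++.wwwwwwwwwwwwwwwwwwwwwwwwwwwwwwww..............
[... 1555 characters left out ...]
RRR++..+++++wwwwwwwwwwwwwwww
175 ........................................RRRRR++..+++++wwwwwwwwwwwwwwww
177 ........................................wRRRR.++.+++++wwwwwwwwwwwwwwww
179 ........................................wRRRRR.+.+++++wwwwwwwwwwwwwwww
181 .......................................wRRRRRRwwww+.w.wwwwwwwwwwwwwwww
183 ...................................wRRRRRRRRRwwwww.+ww.wwwwwwwwwwwwwww
185 ................................wwwwwwwwwwwwwwwwwww+.w.wwwwwwwwwwwwwww
187 ............................wwwwwwwwwwwwwwwwwwwwwww.+.....wwwwwwwwww..
189 ................+++++++wwwwwwwwwwwwwwwwwwwwwwwwwwwwww.................
165 0.1431 0.1345
169 0.1422 0.1353
173 0.1431 0.1345
177 0.1423 0.1355
```

The tip reads z ≈ 0.137 against the band's 0.1386, within 2 mm, and the deck (2.92 turns, 58 mm) fits the band range's upper end. Next, the brake knob, from the w7 wrist view and the top view.

Run:
```python
from h import *
m,f=cam('wrist');M=np.eye(4);M[:3,:3]=R.from_rotvec([2.293,2.147,-.002]).as_matrix();M[:3,3]=(.4534,.2301,.3083);T=M@m['hand_eye'];v7=('wrist',f,m['cx'],m['cy'],T[:3,:3],T[:3,3])
i7=cv2.cvtColor(cv2.imread('pics/w7.png'),cv2.COLOR_BGR2RGB)
def red(im,x0,x1,y0,y1):
    hs=cv2.cvtColor(im[y0:y1,x0:x1],cv2.COLOR_RGB2HSV)
    k=cv2.inRange(hs,np.array([0,130,60]),np.array([8,255,255]))|cv2.inRange(hs,np.array([172,130,60]),np.array([180,255,255]))
    c=max(cv2.findContours(k,0,2)[0],key=cv2.contourArea);(x,y),r=cv2.minEnclosingCircle(c);return (x+x0,y+y0),r
a,ra=red(i7,300,365,0,60);it,vt=grab('top');b,rb=red(it,160,190,205,235);print(a,ra,b,rb)
P,e=two(v7,a,vt,b);d=P[:2]-C;print('knob',P,LX@d,LY@d,e)
print('size check',np.linalg.norm(P-v7[5])*np.sin(ra/f)*2)
s=ctrl.get_state();print(s['position'],yaws())
```

```text
(330.5894660949707, 26.168109893798828) 20.831878662109375 (173.0, 220.0) 5.099119663238525
knob [0.46795086 0.34302423 0.32128236] -0.07026713258246053 0.1146341349367483 0.0011612389986733332
size check 0.02080442603352765
[0.48841095 0.06100005 0.24681991] (np.float64(-4.061364043251805), np.float64(-94.0613433149459))
```

Create k.py:
```python
from h import *
import sys
im,v=grab('wrist',sys.argv[1]);y1=215
hs=cv2.cvtColor(im[:y1],cv2.COLOR_RGB2HSV)
k=cv2.inRange(hs,np.array([0,110,40]),np.array([9,255,255]))|cv2.inRange(hs,np.array([171,110,40]),np.array([180,255,255]))
for c in cv2.findContours(k,0,2)[0]:
    if cv2.contourArea(c)>60:
        p,r=cv2.minEnclosingCircle(c);print(np.round(p,1),round(r,1),cv2.contourArea(c))
print('pred',proj(v,(.468,.343,.31)));np.savez(sys.argv[1]+'.npz',R=v[4],c=v[5])
```

```text
(no output)
```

Emit:
{"method": "inch_along", "body": {
  "motion": [
    [0, 0, -5, 0, 0.3],
    [0, 0, -10, 0, 0.3],
    [0, 0, -15.3, 0, 0],
    [-5, -5, -15.3, 0, 0],
    [-8, -10, -15.3, 0, 0],
    [-10.3, -15, -15.3, 0, 0],
    [-10.3, -20.2, -15.3, 0, 0],
    [-10.3, -20.2, -15.3, 0, 0],
    [-10.3, -20.2, -15.3, 0, 0],
    [-10.3, -20.2, -15.3, 0, 0]
  ]
}}

```text
time: 48.85
position: [0.4, 0.2702, 0.3996]
tool_rot: [3.137, -0.108, -0.001]
ft_force: [-0.3, -0.9, -0.3]
grip_width: 0.005
grip_force: 0.0
```

```bash
python3 k.py kA
```

```text
[219.5 124.8] 13.6 527.0
[96.  92.5] 46.6 3481.5
[638.5  68. ] 43.0 1343.5
[575.5   9.5] 15.9 260.5
pred [222.54231098 126.50077695]
```

Emit:
{"method": "inch_along", "body": {
  "motion": [
    [0, -5, 0, 0, 0],
    [0, -10, 0, 0, 0],
    [-0.8, -12, 0, 0, 0],
    [-0.8, -12, 0, 0, 0],
    [-0.8, -12, 0, 0, 0]
  ]
}}

```text
time: 49.4
position: [0.4021, 0.3883, 0.4005]
tool_rot: [3.138, -0.115, 0.001]
ft_force: [0.2, -0.4, 0.7]
grip_width: 0.006
grip_force: 0.0
```

```bash
python3 k.py kB
```

```text
[353.8 115.7] 13.4 519.5
[159.   79.5] 52.4 4845.0
[602.3  19.9] 13.7 202.0
pred [366.11959641 117.34627926]
```

Run:
```python
from h import *
m,f=cam('wrist');V=lambda n:('wrist',f,m['cx'],m['cy'],*[np.load(n+'.npz')[k] for k in 'Rc'])
P,e=two(V('kA'),(219.5,124.8),V('kB'),(353.8,115.7));d=P[:2]-C;print(P,LX@d,LY@d,e, 2*13.5/f*np.linalg.norm(P-V('kA')[5]))
print(totool((*P[:2],.35)),yaws())
```

```text
[0.46984823 0.35092736 0.29298821] -0.06889553872049094 0.12264510778950288 1.1866039096417013e-05 0.02445721782577294
[0.06986481 0.03167561 0.05101366] (np.float64(-4.256805732123945), np.float64(-94.25682509637888))
```

Knob at (0.470, 0.351, 0.293), diameter measured 24 mm, and the implied pivot z is 0.228 — consistent. I'll press it along its arc with shut fingers.

Converted, 0.17 m is 17, 0.161 m is 16.1.

Emit:
{"method": "inch_along", "body": {
  "motion": [
    [4, 2, 0, 0, 0],
    [7, 3.2, 0, 0, 0],
    [7, 3.2, 4, 0, 0],
    [7, 3.2, 7.5, 0, 0],
    [7, 3.2, 9, 0, 0],
    [7, 3.2, 9.6, 0, 0],
    [6.4, 3.2, 10.3, 0, 0],
    [5.8, 3.2, 11, 0, 0],
    [5.4, 3.2, 11.8, 0, 0],
    [5, 3.2, 12.6, 0, 0],
    [4.7, 3.2, 13.5, 0, 0],
    [4.4, 3.2, 14.3, 0, 0],
    [4.3, 3.2, 15.2, 0, 0],
    [4.3, 3.2, 16.1, 0, 0],
    [4.3, 3.2, 16.6, 0, 0],
    [4.3, 3.2, 17, 0, 0],
    [4.3, 3.2, 17.2, 0, 0],
    [4.3, 3.2, 17.2, 0, 0]
  ]
}}

```text
time: 51.25
position: [0.442, 0.3554, 0.2367]
tool_rot: [-3.134, 0.112, -0.003]
ft_force: [-13.0, -8.2, 37.5]
grip_width: 0.007
grip_force: 18.6
```

```bash
python3 -c "
from h import *
print(ctrl.get_state()['position'])"
```

```text
[0.44202813 0.35536342 0.23665002]
```

Converted, 0.09 m is 9, -0.17 m is -17.

Emit:
{"method": "inch_along", "body": {
  "motion": [
    [0, 0, -3, 0, 0],
    [0, 0, -8, 0, 0],
    [0, 0, -13, 0, 0],
    [-4.3, -3, -17, 0, 0],
    [-4.3, 9, -17, 0, 0],
    [-4.3, 9, -17, 0, 0],
    [-4.3, 9, -17, 0, 0],
    [-4.3, 9, -17, 0, 0],
    [-4.3, 9, -17, 0, 0]
  ]
}}

```text
time: 52.15
position: [0.3927, 0.2688, 0.3981]
tool_rot: [-3.139, 0.112, 0.0]
ft_force: [-0.7, 0.2, -0.2]
grip_width: 0.006
grip_force: 0.0
```

```bash
python3 k.py kC
```

```text
[236.7 135.7] 10.7 311.5
[95.5 89. ] 46.7 3465.5
[639.   64.5] 43.5 1303.5
[575.   6.] 16.2 262.0
pred [219.83205243 118.20865378]
```

Emit:
{"method": "inch_along", "body": {
  "motion": [
    [0, -5, 0, 0, 0],
    [0, -10, 0, 0, 0],
    [0, -12, 0, 0, 0],
    [0, -12, 0, 0, 0],
    [0, -12, 0, 0, 0]
  ]
}}

```text
time: 52.7
position: [0.4009, 0.3887, 0.397]
tool_rot: [3.137, -0.109, -0.001]
ft_force: [-0.2, -1.0, 0.6]
grip_width: 0.006
grip_force: 0.0
```

```bash
python3 k.py kD
```

```text
[346.4 134.4] 10.9 324.0
[158.  78.] 52.8 4924.0
[603.3  19.9] 13.7 200.0
pred [367.31774985 115.84299171]
```

Run:
```python
from h import *
m,f=cam('wrist');V=lambda n:('wrist',f,m['cx'],m['cy'],*[np.load(n+'.npz')[k] for k in 'Rc'])
P,e=two(V('kC'),(236.7,135.7),V('kD'),(346.4,134.4));d=P[:2]-C;print(P,LX@d,LY@d,e, 2*10.8/f*np.linalg.norm(P-V('kC')[5]))
dx=-.0689-LX@d;dz=.2930-P[2];print('moved',dx,dz,'chord angle',2*np.arcsin(np.hypot(dx,dz)/.18))
```

```text
[0.44896248 0.35258686 0.22491832] -0.0898448657483558 0.12292248884889335 0.00025790352435288167 0.02411570689827519
moved 0.0209448657483558 0.06808168189146749 chord angle 0.8137159062152117
```

The knob has come down 68 mm, to about 0.81–0.84 rad of swing. The 37 N reading suggests it hit its stop. One centred press will confirm that.

Converted, 0.158 m is 15.8, 0.155 m is 15.5.

Emit:
{"method": "inch_along", "body": {
  "motion": [
    [2.5, 1.6, 0, 0, 0],
    [5, 3.2, 2, 0, 0],
    [5, 3.2, 7, 0, 0],
    [5, 3.2, 11.5, 0, 0],
    [5, 3.2, 14.5, 0, 0],
    [5, 3.2, 15.5, 0, 0],
    [5, 3.2, 15.8, 0, 0],
    [5, 3.2, 15.8, 0, 0]
  ]
}}

```text
time: 53.55
position: [0.4495, 0.3525, 0.2422]
tool_rot: [-3.138, 0.113, -0.003]
ft_force: [0.6, -0.1, 0.8]
grip_width: 0.002
grip_force: 0.0
```

Emit:
{"method": "inch_along", "body": {
  "motion": [
    [0, 0, 0.2, 0, 0],
    [0, 0, 0.4, 0, 0],
    [0, 0, 0.4, 0, 0]
  ]
}}

```text
time: 53.85
position: [0.4495, 0.3529, 0.2381]
tool_rot: [-3.137, 0.112, -0.003]
ft_force: [0.1, 0.7, 3.3]
grip_width: 0.009
grip_force: 1.6
```

Emit:
{"method": "inch_along", "body": {
  "motion": [
    [0, 0, 0.2, 0, 0],
    [0, 0, 0.3, 0, 0],
    [0, 0, 0.3, 0, 0]
  ]
}}

```text
time: 54.15
position: [0.4496, 0.353, 0.2376]
tool_rot: [-3.136, 0.112, -0.005]
ft_force: [-2.7, -2.1, 14.7]
grip_width: 0.005
grip_force: 7.4
```

The force climbs while the knob stays put, so the brake is at its stop. Now back over the crank, turning to line up with its arm (yaw 116°).

Converted, 0.3 m is 30, -0.062 m is -6.2, -0.3 rad is -3.

Emit:
{"method": "inch_along", "body": {
  "motion": [
    [0, 0, -5, 0, 0],
    [0, 0, -10, 0, 0.2],
    [0, 0, -14, -1.5, 0.4],
    [2, 5, -14, -3, 0.5],
    [4, 10, -14, -4.5, 0.5],
    [6, 15, -14, -6, 0.5],
    [8, 20, -14, -7.5, 0.5],
    [9.1, 25, -12, -9, 0.5],
    [9.1, 30, -10, -10.5, 0.5],
    [9.1, 32, -8, -12, 0.5],
    [9.1, 32, -6.2, -13.5, 0.5],
    [9.1, 32, -6.2, -15, 0.5],
    [9.1, 32, -6.2, -16.5, 0.5],
    [9.1, 32, -6.2, -18, 0.5],
    [9.1, 32, -6.2, -19.5, 0.5],
    [9.1, 32, -6.2, -20.9, 0.5],
    [9.1, 32, -6.2, -20.9, 0.5],
    [9.1, 32, -6.2, -20.9, 0.5]
  ]
}}

```text
time: 55.95
position: [0.5167, 0.0266, 0.2956]
tool_rot: [-1.672, -2.659, -0.0]
ft_force: [0.4, 0.4, 0.2]
grip_width: 0.499
grip_force: 0.0
```

Run:
```python
from h import *
s=ctrl.get_state();im,v=grab('wrist','w17');print(yaws(s),s['position'],s['joint_positions'].round(2))
p=proj(v,(.5169,.0274,.148));x,y=[int(t) for t in p];print(p)
hs=cv2.cvtColor(im,cv2.COLOR_RGB2HSV);k=cv2.inRange(hs,np.array([22,110,100]),np.array([34,255,255]));k[:y-30]=0;k[y+30:]=0;k[:,:x-35]=0;k[:,x+35:]=0
c=max(cv2.findContours(k,0,2)[0],key=cv2.contourArea);b=cv2.boxPoints(cv2.minAreaRect(c));print('grip',plane_rect(v,b,.148),cv2.boundingRect(c))
q=proj(v,(.4829,.0971,.185));x,y=[int(t) for t in q];g=im[y-20:y+20,x-20:x+20].astype(int);w=((g.min(2)>140)&(np.ptp(g,axis=2)<40)).astype(np.uint8)
m=cv2.moments(w,True);hp=(x-20+m['m10']/m['m00'],y-20+m['m01']/m['m00']);h=onz(v,hp,.185);d=h[:2]-np.array([.5169,.0274]);print('handle',q,hp,m['m00'],h,np.hypot(*d),np.degrees(np.arctan2(d[1],d[0])))
print(totool((.5169,.0274,.1195)))
```

```text
(np.float64(115.67100203345733), np.float64(25.671001596596085)) [0.51667501 0.02664897 0.29559638] [-0.67 -0.01  0.57  1.68  0.    1.47  0.35]
[316.48446878 184.55647793]
grip (array([0.51561353, 0.0289528 ]), -64.40462112426758, 34.38848876953125, 24.754478454589844) (304, 166, 25, 34)
handle [315.99841598 106.34694328] (316.5632911392405, 108.31645569620252) 158.0 [0.48408763 0.09575319 0.185     ] 0.07582091009026917 115.64293745788588
[0.00056846 0.00047719 0.17610632]
```

Converted, 0.176 m is 17.6, 0.05 m is 5.

Emit:
{"method": "inch_along", "body": {
  "motion": [
    [0, 0, 5, 0, 0.5],
    [0, 0, 10, 0, 0.5],
    [0, 0, 14, 0, 0.5],
    [0, 0, 16.5, 0, 0.5],
    [0, 0, 17.6, 0, 0.5],
    [0, 0, 17.6, 0, 0.5],
    [0, 0, 17.6, 0, 0],
    [0, 0, 17.6, 0, 0],
    [0, 0, 17.6, 0, 0],
    [0, 0, 17.6, 0, 0],
    [0, 0, 17.6, 0, 0],
    [0, 0, 17.6, 0, 0]
  ],
  "grip_n": 55
}}

```text
time: 57.2
position: [0.517, 0.0265, 0.1208]
tool_rot: [1.672, 2.659, 0.001]
ft_force: [-2.4, -0.8, 5.7]
grip_width: 0.268
grip_force: 55.0
```

Emit:
{"method": "inch_along", "body": {
  "motion": [
    [0, 0, -1, 0, 0],
    [0, 0, -2, 0, 0],
    [0, 0, -3, 0, 0],
    [0, 0, -4, 0, 0],
    [0, 0, -6, 0, 0],
    [0, 0, -9, 0, 0],
    [0, 0, -11, 0, 0],
    [0, 0, -11, 0, 0]
  ]
}}

```text
time: 58.0
position: [0.5185, 0.0268, 0.2331]
tool_rot: [1.671, 2.656, 0.007]
ft_force: [1.9, -0.0, -3.7]
grip_width: 0.273
grip_force: 55.0
```

Run:
```python
from h import *
s=ctrl.get_state();print(yaws(s),s['torque'].round(2),totool((.414,-.269,.20)).round(4))
im,v=grab('wrist','w18')
k=cv2.inRange(cv2.cvtColor(im,cv2.COLOR_RGB2HSV),np.array([0,0,140]),np.array([180,45,255]));k[:60]=0;k[112:]=0;k[:,:285]=0;k[:,345:]=0
m=cv2.moments(k,True);p=(m['m10']/m['m00'],m['m01']/m['m00']);print(p,m['m00'],totool(onz(v,p,s['position'][2]-.0493+.115),s))
```

```text
(np.float64(115.66341345055454), np.float64(25.66366376627024)) [-0.06 -0.06  0.01] [-0.2213 -0.2225  0.032 ]
(316.2107051826678, 84.44519966015294) 1177.0 [ 7.83104867e-02 -1.65062394e-05 -6.57586484e-02]
```

Converted, -0.2217 m is -22.17, -0.217 m is -21.7, 0.412 rad is 4.12.

Emit:
{"method": "inch_along", "body": {
  "motion": [
    [-2.2, -2.2, 0, 0, 0],
    [-5, -5, 0, 0.6, 0],
    [-8, -8, 0, 1.2, 0],
    [-11, -11, 0, 1.8, 0],
    [-14, -14, 0, 2.4, 0],
    [-17, -16.8, 0, 3, 0],
    [-20, -19.6, 0, 3.6, 0],
    [-22.17, -21.7, 0, 4.12, 0],
    [-22.17, -21.7, 0, 4.12, 0],
    [-22.17, -21.7, 0, 4.12, 0],
    [-22.17, -21.7, 0, 4.12, 0]
  ]
}}

```text
time: 59.15
position: [0.4172, -0.2656, 0.2286]
tool_rot: [-2.177, -2.262, 0.0]
ft_force: [1.0, 0.5, -4.8]
grip_width: 0.272
grip_force: 55.0
```

Run:
```python
from h import *
s=ctrl.get_state();im,v=grab('wrist','w19');print(yaws(s),s['position'],s['grip_width'],totool((.419,-.267,.0535)).round(4))
k=cv2.inRange(cv2.cvtColor(im,cv2.COLOR_RGB2HSV),np.array([0,0,140]),np.array([180,45,255]));k[:60]=0;k[112:]=0;k[:,:285]=0;k[:,345:]=0
m=cv2.moments(k,True);print(totool(onz(v,(m['m10']/m['m00'],m['m01']/m['m00']),s['position'][2]-.0493+.115),s),m['m00'])
```

```text
(np.float64(92.17733428517163), np.float64(2.177447499204728)) [ 0.41716388 -0.26556212  0.22857791] 0.2718656303403632 [-0.0017  0.0017  0.1753]
[ 7.83028961e-02 -2.63294642e-05 -6.55957120e-02] 1248.0
```

Converted, 0.1725 m is 17.25, 0.17 m is 17.

Emit:
{"method": "inch_along", "body": {
  "motion": [
    [-0.2, 0.2, 4, 0, 0],
    [-0.2, 0.2, 8, 0, 0],
    [-0.2, 0.2, 11.5, 0, 0],
    [-0.2, 0.2, 14, 0, 0],
    [-0.2, 0.2, 15.7, 0, 0],
    [-0.2, 0.2, 16.6, 0, 0],
    [-0.2, 0.2, 17, 0, 0],
    [-0.2, 0.2, 17.25, 0, 0],
    [-0.2, 0.2, 17.25, 0, 0]
  ]
}}

```text
time: 60.1
position: [0.4199, -0.2691, 0.0576]
tool_rot: [2.18, 2.261, 0.001]
ft_force: [0.3, -0.2, -3.9]
grip_width: 0.273
grip_force: 55.0
```

Emit:
{"method": "inch_along", "body": {
  "motion": [
    [0, 0, 0.1, 0, 0],
    [0, 0, 0.2, 0, 0],
    [0, 0, 0.2, 0, 0]
  ]
}}

```text
time: 60.4
position: [0.4195, -0.2691, 0.0553]
tool_rot: [2.181, 2.261, 0.001]
ft_force: [0.1, -0.4, -4.9]
grip_width: 0.274
grip_force: 55.0
```

Converted, 0.002 m is 0.2, 0.001 m is 0.1.

Emit:
{"method": "inch_along", "body": {
  "motion": [
    [0, 0, 0.1, 0, 0],
    [0, 0, 0.2, 0, 0],
    [0, 0, 0.2, 0, 0]
  ]
}}

```text
time: 60.7
position: [0.4196, -0.2693, 0.0548]
tool_rot: [-2.181, -2.26, -0.002]
ft_force: [-4.8, 3.4, 11.7]
grip_width: 0.27
grip_force: 55.0
```

Standing on the tray floor. Release, rise and check everything.

Emit:
{"method": "inch_along", "body": {
  "motion": [
    [0, 0, 0, 0, 0.5],
    [0, 0, 0, 0, 0.5],
    [0, 0, 0, 0, 0.5],
    [0, 0, -3, 0, 0.5],
    [0, 0, -7, 0, 0.5],
    [0, 0, -12, 0, 0.6],
    [0, 0, -17, 0, 0.6],
    [0, 0, -22, 0, 0.6],
    [0, 0, -25, 0, 0.6],
    [0, 0, -25, 0, 0.6],
    [0, 0, -25, 0, 0.6]
  ]
}}

```text
time: 61.8
position: [0.4195, -0.2691, 0.3032]
tool_rot: [2.18, 2.261, 0.001]
ft_force: [-1.0, 0.7, -0.1]
grip_width: 0.597
grip_force: 0.0
```

Run:
```python
from h import *
s=ctrl.get_state();im,v=grab('wrist','w20');print(yaws(s),s['position'])
k=cv2.inRange(cv2.cvtColor(im,cv2.COLOR_RGB2HSV),np.array([22,110,100]),np.array([34,255,255]))
p=proj(v,(.4196,-.269,.082));x,y=[int(t) for t in p];k[:y-25]=0;k[y+25:]=0;k[:,:x-30]=0;k[:,x+30:]=0
c=max(cv2.findContours(k,0,2)[0],key=cv2.contourArea);g=plane_rect(v,cv2.boxPoints(cv2.minAreaRect(c)),.082);print('grip',g)
h0=np.array([.4165,-.1915]);q=proj(v,(*h0,.119));x,y=[int(t) for t in q];G=im[y-20:y+20,x-20:x+20].astype(int);w=((G.min(2)>140)&(np.ptp(G,axis=2)<45)).astype(np.uint8)
m=cv2.moments(w,True);hp=(x-20+m['m10']/m['m00'],y-20+m['m01']/m['m00']);h=onz(v,hp,.119)
c0=np.array([.419,-.2288]);u=np.array([-.035,.9994]);t=np.array([-.9994,-.035])
print('handle',h,m['m00'],'tray frame handle',u@(h[:2]-c0),t@(h[:2]-c0),'hub',u@(g[0]-c0),t@(g[0]-c0),'dist',np.hypot(*(h[:2]-g[0])))
i,vt=grab('top','tend')
for n,xx in(('ply',-.0736),('brown',-.001),('pale',.078)):
    P=C+xx*LX;pp=tuple(int(t) for t in proj(vt,(*(P+0.02*LY),.175)).round());b,a=seedrect(i,pp,20);r=plane_rect(vt,b,.175);d=r[0]-C;print(n,pp,(LX@d).round(3),(LY@d).round(3),np.round(r[1:],1))
```

```text
(np.float64(92.07057575441009), np.float64(2.070569633785715)) [ 0.41950201 -0.26914724  0.30317308]
grip (array([ 0.41904007, -0.26599445]), -88.01486003398895, 30.475839614868164, 23.9416446685791)
handle [ 0.41675598 -0.1993093   0.119     ] 217.0 tray frame handle 0.029551542779594417 0.0012104970298457579 hub -0.0371735315686035 0.0012617600646972623 dist 0.0667242479820827
ply (224, 226) -0.003 -0.005 [ -3.9 270.5 162.2]
brown (227, 200) -0.002 0.001 [ 83.8 110.6  30.6]
pale (230, 172) -0.003 -0.005 [ -3.8 267.6 160.5]
```

Converted, 0.466 m is 46.6, 0.35 m is 35, 0.1 rad is 1.

Emit:
{"method": "inch_along", "body": {
  "motion": [
    [0, 0, -4, 0, 0.6],
    [5, 2, -8, 0, 0.6],
    [10, 4, -10, 0, 0.6],
    [15, 6, -10, 1, 0.6],
    [20, 8, -10, 1, 0.6],
    [25, 9.7, -10, 1, 0.6],
    [30, 9.7, -10, 1, 0.6],
    [35, 9.7, -10, 1, 0.6],
    [40, 9.7, -10, 1, 0.6],
    [45, 9.7, -10, 1, 0.6],
    [46.6, 9.7, -10, 1, 0.6],
    [46.6, 9.7, -10, 1, 0.6],
    [46.6, 9.7, -10, 1, 0.6]
  ]
}}

```text
time: 63.2
position: [0.4988, 0.201, 0.4007]
tool_rot: [2.289, 2.152, -0.007]
ft_force: [0.4, -1.1, 0.3]
grip_width: 0.6
grip_force: 0.0
```

Run:
```python
from h import *
s=ctrl.get_state();im,v=grab('wrist','w21');print(yaws(s),s['position'])
for n,x in(('ply',-.0736),('brown',-.001),('pale',.078)):
    P=C+x*LX;pp=tuple(int(t) for t in proj(v,(*(P+.02*LY),.175)).round())
    for tol in(12,20):
        b,a=seedrect(im,pp,tol);q,t,l,w=plane_rect(v,b,.175);d=q-C;print(n,pp,im[pp[1],pp[0]],(LX@d).round(4),(LY@d).round(4),round(t,1),round(l,1),round(w,1))
```

```text
(np.float64(86.47920461185215), np.float64(-3.5213881032958096)) [0.49882912 0.20100839 0.40068216]
ply (282, 136) [155 153 146] -0.0843 0.0101 80.1 122.8 25.5
ply (282, 136) [155 153 146] -0.1015 0.0299 63.4 148.3 97.6
brown (340, 136) [207 148 106] 0.0006 -0.0001 85.6 107.3 28.9
brown (340, 136) [207 148 106] 0.0009 0.0002 86.1 109.6 31.4
pale (402, 138) [248 235 191] 0.0766 -0.0003 88.2 106.1 28.1
pale (402, 138) [248 235 191] 0.0769 -0.0001 88.0 111.6 30.5
```

Brown and pale are where I left them, but plywood's place shows bare deck. I'll map that part of the picture by colour.

Run:
```python
from h import *
im,v=grab('wrist')
cs=[proj(v,(*(C+x*LX+y*LY),.153)).round() for x in(-.135,.135) for y in(-.08,.08)];print(cs)
h=cv2.cvtColor(im,cv2.COLOR_RGB2HSV).astype(int)
for y in range(84,216,3):
    print(y,''.join('G' if 40<=a<=95 and b>70 else 'w' if b>45 and 8<=a<=30 else '#' if c<80 else '.' for a,b,c in h[y,200:440:3]))
```

```text
[array([241., 206.]), array([237.,  90.]), array([430., 206.]), array([437.,  94.])]
84 wwwwwwwwwwwwwwwww..........................#..#....##...................wwwwwwww
87 wwwwwwwwwwwwwwwww..................................##...................wwwwwwww
90 wwwwwwwwwwwwwwwww.......................................................wwwwwwww
93 w.....wwwwwww...........................................................wwwwwwww
96 ......wwwwwww........GG........................................................w
99 ......wwwwwww.......wwww.......................................................w
102 ......wwwwwww.......wwwwwwww...................................................w
105 ......wwwwwww.......wwwwwwww................GG.................................w
108 .......wwwwww.......wwwwwwww................wwwwwwww...........................w
111 .......wwwwww.......wwwwwwww...............wwwwwwwww..........wwwwwwww.........w
114 .......wwwwww.......wwwwwwww...............wwwwwwwww..........wwwwwwww.........w
117 .......wwwwww.......wwwwwwww...............wwwwwwwww..........wwwwwwww.........w
1
[... 2018 characters left out ...]
.wwwwwwww.........ww
192 wwwwwwwwwwwwww.............................wwwwwwww...........wwwwwww.........ww
195 wwwwwwwwwwwwww................................................................ww
198 wwwwwwwwwwwwww...............................................................www
201 wwwwwwwwwwwwww...............................................................ww.
204 wwwwwwwwwwwwww...............................................................ww.
207 wwwwwwwwwwwwww...............................................................w..
210 wwwwwwwwwwwwwwwwwwwwwwwwwwwwwwwwwwwwwww............wwwwwwwwwwwwwwwwwwwwwwwwww...
213 wwwwwwwwwwwwwwwwwwwwwwwwwwwwwwwwwwwwwww...........wwwwwwwwwwwwwwwwwwwwwwwwwww...
```

Run:
```python
from h import *
im,v=grab('wrist')
for tol in(12,20,28):
    b,a=seedrect(im,(267,141),tol);q,t,l,w=plane_rect(v,b,.175);d=q-C;print((LX@d).round(4),(LY@d).round(4),round(t,1),round(l,1),round(w,1))
    for p in b:
        Q=onz(v,p,.175)[:2]-C;print('  ',(LX@Q).round(3),(LY@Q).round(3))
```

```text
-0.0931 0.0106 78.8 107.8 28.2
   -0.114 -0.041
   -0.1 0.066
   -0.073 0.062
   -0.086 -0.044
-0.0929 0.0098 79.7 110.6 29.9
   -0.114 -0.043
   -0.101 0.066
   -0.073 0.063
   -0.084 -0.046
0.0003 0.0032 -3.6 272.7 161.4
   -0.13 0.079
   0.126 0.084
   0.137 -0.077
   -0.136 -0.078
```

The plywood blank was nudged to (-0.093, 0.010) in the deck frame. It is still flat (top measures 110 x 30 mm between the green ends at the right height), inside the rim and within limits, so I'm handing in.

```bash
python3 -c "
from bench import ctrl
print(ctrl.close_job())"
```

```text
the job is handed in; nothing more can be done
None
```

Job handed in with no verdict shown: all three blanks lie flat on the raised deck (plywood got nudged, still within limits), the pointer measured within 2 mm of the band's middle, the brake is on its stop, and the crank stands in its tray.

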